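# Clamp a glass roundel on its wooden backing in a guarded hand press

### The arm

A 6-joint arm with a two-finger parallel gripper is mounted at the origin on a cart in front of the work surface, level with it; the furniture and walls round the work are solid. World frame = base frame: x ahead of the robot, y to its left, z up, the work surface at z = 0. Lengths are in m, angles in rad, forces in N, time in s.
With the tool pointing down it reaches from about 0.3 to 0.775 m from the base axis. Payload 14.6 kg.
Tool frame: the origin (TCP) lies at the very end of the fingers, on their centre line; the grasp point (between the pads) lies 19 mm behind it; z points along the fingers, y is the direction in which the jaws open and shut (so a half turn about z gives the same grasp; the last joint's range is limited). The gripper opens to 94 mm and grips with 3 to 60 N. Pads are 16 mm wide; open, the fingers measure 119 mm over their backs; the gripper's body (75 mm by 177 mm) begins 78 mm behind the grasp point.
Start: joints at [1.09, 0.3, 1.521, -0, 1.321, -0.067], TCP at [0.221, 0.504, 0.205] pointing down, gripper open.
Joint ranges: [-3.03, 3.03], [-0.79, 2.21], [0.23, 2.52], [-1.04, 4.18], [0, 3.07], [-2.55, 2.55]. Speed limits (rad/s): [2.22, 2.22, 2.57, 3.14, 3.14, 3.14].

### API

Orientations are given as [roll, pitch, yaw] about the fixed x, y, z axes, in that order (R = Rz(yaw) Ry(pitch) Rx(roll)).
In Python, from station import ctrl, eyes gives the robot as it stands.
- The arm moves only by the tool jog_arm, never from a script. Its argument "moves" is a list of rows, each a list of 3 entries, a list of its own where there are three numbers: the shift along the world's x, y, z in mm, then the turn, a rotation vector about the world's x, y, z in units of 5 degrees (1.0 is 5 degrees), then the finger opening in mm, from 0 to 94. In form: [[[tx, ty, tz], [wx, wy, wz], jaw], ...]. A call has 1 to 5 rows; each row is the pose to reach, as a shift and turn from the pose commanded when the call began; what a row does not reach only later rows make up. A row lasts 1/12 s, in which the tool goes at most 41.7 mm and 7.16 degrees, less where a joint would pass 70% of its speed; a pose out of reach is approached as far as the arm can. A call with a gripper value outside its range is refused whole. The fingers move at their own pace and stop on an object; "squeeze" is the grip in N (left out, the last holds). Time passes only in rows, so rows that repeat a pose let the fingers close. It gives the time, the measured TCP pose, the force and the opening at its end, in the units of the state.
- ctrl.get_obs(): the state, without advancing time (a new reading comes with each control period).
- eyes.camera(name): name is "scene" or "top" or "wrist"; returns a dict with "frame" (420x560x3 uint8, red, green, blue), "vertical_fov" (degrees; the focal length in pixels is half the picture's height over the tangent of half this angle, whatever the lens; pixels are square), "cx", "cy" (the principal point, pixels), "k1" (the pictures are not rectified: a ray, as slopes to the right and down, at radius r is drawn at 1 + k1 r^2 times it, then the intrinsics apply), "eye" and "attitude" of the camera in the world; the wrist camera has in their place "hand_eye" (4x4, takes a point from camera to tool coordinates, whose origin is the TCP and whose axes are the flange's). Camera axes: x right, y down, z forward; pixel columns grow to the right and rows downward; lengths in m; the calibration is good to about 2 mm. A picture is of the moment at which its call begins: read the wrist's pose just before it. There is no depth.
- ctrl.hand_in(): hands the job in, once; it reports no verdict.
The state is a dict: "time_s": time; "qpos": joint angles; "joint_vel": joint speeds; "tau": joint torques, N m; "ee_pos": TCP position; "eef_rot": TCP orientation; "force": force on the tool from outside, world axes, zero at the start; "moment": the same for the moment, N m; "grip_width": finger opening in m.
Only numpy, scipy, OpenCV 4.12 (cv2) and the standard library are available. Lean on these libraries where they do the work, as an engineer would, in place of code of your own. Each camera call takes 0.05 s, during which the arm holds its last target.

### The job

Lay the wooden backing disc flat in the centre of the press's round steel plate, then the smaller glass roundel in the centre on top of it, and let go of each. Then flip the safety catch off by pushing its outer paddle all the way down, and only after that take the press lever by its handle and pull it over and down to its stop, so that the pad squeezes the stack. Finish while still holding the handle down at the stop (it springs up if let go), with the two discs still centred, and leave the other things on the bench where they are.

Things in the scene. Friction and masses are not known exactly. Their poses are not given: they have to be found in the camera images.
- plate (a point): Centre of the top of the press's round steel plate (90 mm across, thin dark ring 64 mm across), 18 mm above the bench. Grey hand press, screwed down, base 205x170x12 mm. This is the press's frame: x points level from the plate to the lever hinge at the back, y to the left seen from the front, z up. With the lever up, lever and pad stand 80 mm or more behind this point.
- hinge (a point): Middle of the lever's hinge axis, 95 mm behind the plate's centre along the press's x and 46 mm above the bench. The axis runs along the press's y.
- handle (a point): Middle of the handle: black ribbed bar, 16 mm diameter, 78 mm long along press y, spinning freely on its axis, between side bars 82 mm apart inside. Lever up: 34 mm behind (+x) and 163 mm above the hinge, 209 mm above the bench. At the stop: 165 mm in front (-x) and 20 mm above the hinge, 66 mm above the bench. Moves on a 166 mm circle about the hinge, towards -x and down.
- press_lever (a joint): Angle of the lever, rad: 0 = up (start, leaning 5 degrees back), grows as the handle is pulled to the front (-x) and down, 1.658 = down at its stop. A spring pushes it back to 0 when let go: 1 to 2 N at the handle moves it, about 7 N holds it at the stop on the stack. With the safety catch on, the pawl blocks it within the first 0.1 rad.
- handle_grip: The spinning sleeve on the handle (same place as handle); it turns about its axis.
- press_pad: Round black rubber pad, 40 mm across, on a spring plunger (about 8 N when pushed in 6 mm) under the lever, 95 mm from the hinge. Origin at the middle of its face. At the lever's stop it presses on the middle of the stack, pushed in about 6 mm.
- safety_catch (a joint): Angle of the safety catch, rad: 0 = on (pawl lies in front of the lever's right side bar), 1.134 = fully off (paddle down, pawl up). It starts near 0. Stiff hinge along press x: it stays where it is left; 1 to 2 N at the paddle moves it.
- paddle (a point): Where to push, on top of the catch's dark steel paddle (plate 26 mm wide, 6 thick, 85 long). It sticks out to the right (press -y) from a pivot on the tall right cheek, 112 mm above the bench. Catch on: slopes 25 degrees up outward, this point 53 mm outside the pivot, 28 mm above it. Fully off: slopes 40 degrees down; fingertips pushing straight down here end about 70 mm above the bench.
- wood_center (a point): Centre (half-way up) of the plywood backing disc, 58 mm in diameter, 12 mm thick, lying flat on the bench; z is its axis.
- glass_center (a point): Centre (half-way up) of the dark green glass roundel, a disc 48 mm in diameter, 10 mm thick, lying flat on the bench; z is its axis.
- wood_disc: The same plywood disc; origin at the centre of its underside.
- glass_disc: The same glass roundel; origin at the centre of its underside.
- glass_cutter: Bystander: brass glass cutter 13 x 136 x 13 mm lying down, behind the discs.
- marker: Bystander: marker pen 14 x 124 x 14 mm lying down, front left.
- nugget_a: Bystander: flat glass nugget, 23 mm, 10 mm high.
- nugget_b: Bystander: flat glass nugget, 20 mm, 9 mm high.
- pliers: Bystander: red-handled pliers 56 x 144 x 14 mm, lying at the right edge.
- fid: Bystander: flat pale wooden fid (smoothing stick) 21 x 128 x 8 mm, lying at the front.
Not all that is in view belongs to the job. Of the things shaped like the glass_disc, the glass one is meant. What is shaped like the wood_disc but blue is not meant.

How it is judged:
By the outcome, as a careful person would: the job done as asked, in the order asked, and still so for the second after the job is handed in, while the arm keeps its last pose, push and grip.
It also fails if it takes over 72 s, if anything falls off the work surface, if the arm or the gripper's body presses on something with over 40 N, if the wrist force passes 120 N, or if a joint passes its speed limit or range.

## Working session

There is one attempt and no reset: what is moved stays moved. The work goes in short steps, Python scripts to look and compute and a tool call to move; the robot and the scene stay as the last step left them, time stands still between calls to the robot, and variables do not carry over. Pictures are saved under pics/ and viewed, and the job is handed in when it is done.

Besides the shell and the picture viewer there is one more tool, called after "Emit:" as name(argument=value, ...), one argument or row to a line, values as JSON. jog_arm: Moves the arm, as the interface text tells. Its arguments: {"type":"object","properties":{"moves":{"type":"array","items":{"type":"array"}},"squeeze":{"type":"number"}},"required":["moves"]}

```bash
ls; mkdir -p pics; cat > h.py <<'E'
import numpy as np, cv2
from station import ctrl, eyes
from scipy.spatial.transform import Rotation as R
def snap(n,f):
    o=ctrl.get_obs(); c=eyes.camera(n); cv2.imwrite('pics/'+f,c['frame'][:,:,::-1]); return o,c
def cam(o,c):
    if 'hand_eye' in c:
        T=np.eye(4);T[:3,:3]=R.from_euler('xyz',o['eef_rot']).as_matrix();T[:3,3]=o['ee_pos']
        T=T@np.array(c['hand_eye']);return T[:3,:3],T[:3,3]
    A=np.array(c['attitude'],float)
    if A.shape!=(3,3): A=R.from_euler('xyz',A).as_matrix() if A.size==3 else None
    return A,np.array(c['eye'])
def ray(o,c,u,v):
    f=210/np.tan(np.radians(c['vertical_fov'])/2)
    K=np.array([[f,0,c['cx']],[0,f,c['cy']],[0,0,1]])
    x,y=(u-c['cx'])/f,(v-c['cy'])/f
    rd=np.hypot(x,y);r=rd
    for _ in range(50): r=rd/(1+c['k1']*r*r)
    s=r/rd if rd>0 else 1
    A,e=cam(o,c);return e,A@np.array([x*s,y*s,1])
def onz(o,c,u,v,z):
    e,d=ray(o,c,u,v);return e+d*(z-e[2])/d[2]
def proj(o,c,p):
    f=210/np.tan(np.radians(c['vertical_fov'])/2)
    A,e=cam(o,c);q=A.T@(np.array(p)-e);x,y=q[0]/q[2],q[1]/q[2];s=1+c['k1']*(x*x+y*y)
    return c['cx']+f*x*s,c['cy']+f*y*s
E
python3 - <<'E'
from h import *
for n in ['scene','top','wrist']:
    o,c=snap(n,n+'0.png'); print({k:v for k,v in c.items() if k!='frame'})
print(o)
E
```

```text
pics
{'vertical_fov': 43.24782400404288, 'cx': 270.9433581604502, 'cy': 209.11506359236174, 'k1': 0.06775021645148264, 'eye': array([-0.41292677,  0.98319338,  0.97507364]), 'attitude': array([-2.10983358, -0.00717377, -2.4016844 ])}
{'vertical_fov': 53.750384072802106, 'cx': 271.9189610159694, 'cy': 208.0856443987262, 'k1': -0.013179698404777116, 'eye': array([ 0.44231091, -0.07019746,  1.28859202]), 'attitude': array([-3.08466173,  0.00597939, -1.54527067])}
{'vertical_fov': 65.44329845143736, 'cx': 276.6271404868976, 'cy': 206.84333034942756, 'k1': -0.01615684890021367, 'hand_eye': array([[-7.02162614e-04, -9.61173780e-01, -2.75942877e-01,
         7.99400515e-02],
       [ 9.99999717e-01, -6.00483278e-04, -4.52969234e-04,
         2.67592351e-04],
       [ 2.69683068e-04, -2.75943117e-01,  9.61173930e-01,
        -1.79532949e-01],
       [ 0.00000000e+00,  0.00000000e+00,  0.00000000e+00,
         1.00000000e+00]])}
{'time_s': 0.1, 'qpos': array([ 1.09039143e+00,  3.00417981e-01,  1.52146868e+00,  8.46517132e-06,
        1.32070532e+00, -6.66353266e-02]), 'joint_vel': array([ 4.59003650e-04, -1.02037486e-04, -8.54090542e-05,  4.47525500e-05,
        9.85302399e-04, -7.22074202e-04]), 'tau': array([ 7.93696054e-04, -5.32650304e+01, -3.53283334e+01,  7.09290057e-02,
        2.34597491e-02, -3.07264281e-05]), 'ee_pos': array([0.22105324, 0.50338608, 0.20496302]), 'eef_rot': array([-3.14059609e+00, -7.47226102e-05,  2.72782095e+00]), 'force': array([ 0.16056642,  0.22295169, -1.11276225]), 'moment': array([-0.0152521 , -0.03573888,  0.04495609]), 'grip_width': 0.09381333146862796}
```

View pics/scene0.png

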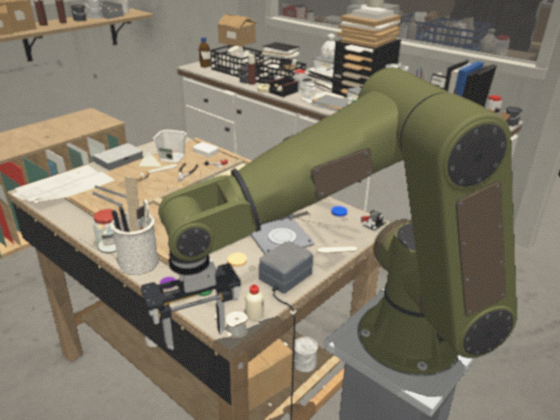

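View pics/top0.png

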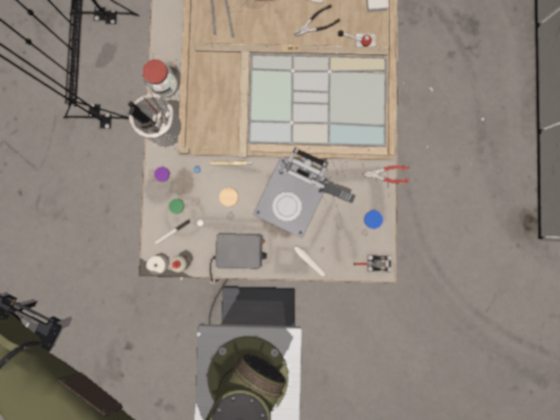

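View pics/wrist0.png

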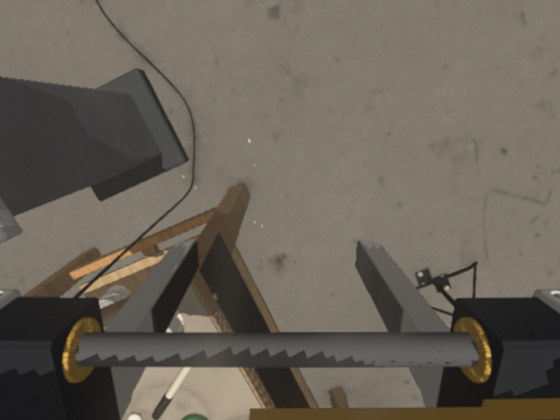

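The top view shows the plate at about (288,206), wood at (229,197), green glass at (176,207), a purple decoy at (162,174) and a blue decoy at (373,219). I'll enlarge it and measure.

```bash
python3 - <<'E'
from h import *
o,c=snap('top','t1.png'); im=c['frame'][:,:,::-1]
cr=im[140:280,140:400]; cv2.imwrite('pics/t1z.png',cv2.resize(cr,None,fx=3,fy=3,interpolation=cv2.INTER_CUBIC))
hsv=cv2.cvtColor(im,cv2.COLOR_BGR2HSV)
def blob(lo,hi,box,z,nm):
    m=cv2.inRange(hsv,lo,hi); q=np.zeros_like(m); x0,y0,x1,y1=box; q[y0:y1,x0:x1]=m[y0:y1,x0:x1]
    cs,_=cv2.findContours(q,cv2.RETR_EXTERNAL,cv2.CHAIN_APPROX_NONE); k=max(cs,key=cv2.contourArea)
    M=cv2.moments(k);u,v=M['m10']/M['m00'],M['m01']/M['m00']
    print(nm,u,v,cv2.contourArea(k),np.round(onz(o,c,u,v,z),4), hsv[int(v),int(u)])
blob((10,60,120),(30,255,255),(210,180,245,215),.012,'wood')
blob((45,60,30),(85,255,255),(160,190,195,225),.010,'glass')
blob((130,60,30),(160,255,255),(145,160,180,190),.010,'purple')
for n,p,z in [('plate',(288,206.5),.018),('baseA',(270,172),.012)]: print(n,onz(o,c,*p,z))
E
```

```text
wood 228.3821954484605 196.43373493975903 249.0 [0.5475 0.0748 0.012 ] [ 17  73 237]
glass 175.90513833992094 205.81949934123844 126.5 [0.5145 0.2369 0.01  ] [ 65  87 150]
purple 161.23444444444442 173.75555555555556 150.0 [0.6133 0.2866 0.01  ] [143 124 163]
plate [ 0.52062904 -0.11000493  0.018     ]
baseA [ 0.6267681  -0.05189834  0.012     ]
```

View pics/t1z.png

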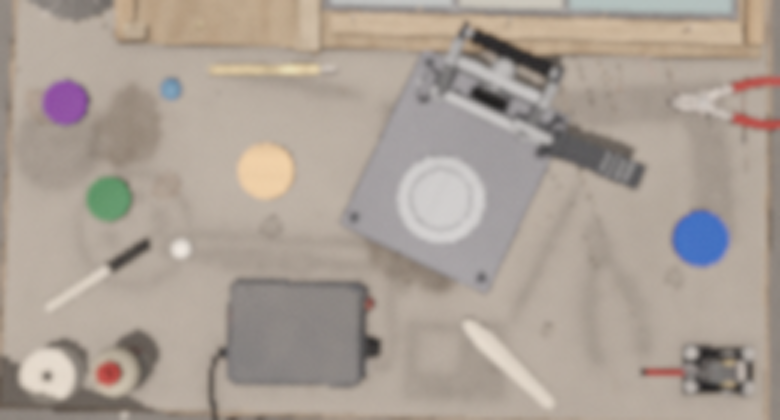

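Emit:
jog_arm(
  moves=[
    [[24,-31,15],[0,0,0],80],
    [[48,-62,20],[0,0,0],80],
    [[72,-93,35],[0,0,0],80],
    [[96,-124,45],[0,0,0],80],
    [[120,-155,45],[0,0,0],80],
  ],
)

```text
time_s: 0.62
ee_pos: [0.3423, 0.3473, 0.2525]
eef_rot: [3.139, 0.001, 2.728]
force: [0.7, 1.5, 0.1]
grip_width: 0.0801
```

Emit:
jog_arm(
  moves=[
    [[24,-31,0],[0,0,0],80],
    [[48,-62,0],[0,0,0],80],
    [[72,-93,0],[0,0,0],80],
    [[96,-124,0],[0,0,0],80],
    [[120,-155,0],[0,0,0],80],
  ],
)

```text
time_s: 1.03
ee_pos: [0.462, 0.1918, 0.2505]
eef_rot: [3.141, 0.0, 2.728]
force: [1.1, 0.7, 0.1]
grip_width: 0.0799
```

Emit:
jog_arm(
  moves=[
    [[24,-31,0],[0,0,0],80],
    [[48,-62,0],[0,0,0],80],
    [[62,-93,0],[0,0,0],80],
    [[62,-93,0],[0,0,0],80],
    [[62,-93,0],[0,0,0],80],
  ],
)

```text
time_s: 1.45
ee_pos: [0.5234, 0.0993, 0.25]
eef_rot: [-3.141, -0.001, 2.725]
force: [-0.4, 0.4, 0.3]
grip_width: 0.0801
```

```bash
python3 - <<'E'
from h import *
o,c=snap('wrist','w1.png'); print(o['ee_pos'],o['eef_rot'],o['force'],o['time_s'])
E
```

```text
[0.52343567 0.09933932 0.25000032] [-3.14123403e+00 -7.72572594e-04  2.72501605e+00] [-0.44461951  0.3848152   0.25617957] 1.45
```

View pics/w1.png

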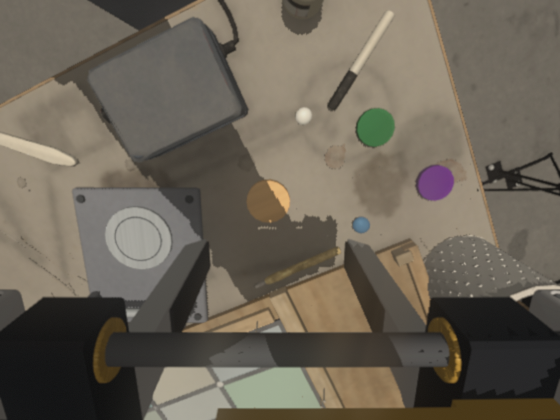

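The wrist view shows wood (268,201), green glass (375,127), purple decoy (436,183), plate ring (138,238) and the press base. I'll measure these.

```bash
cat >> h.py <<'E'
def ellipse(im,lo,hi,box):
    hsv=cv2.cvtColor(im,cv2.COLOR_BGR2HSV)
    m=cv2.inRange(hsv,lo,hi); q=np.zeros_like(m); x0,y0,x1,y1=box; q[y0:y1,x0:x1]=m[y0:y1,x0:x1]
    q=cv2.morphologyEx(q,cv2.MORPH_CLOSE,np.ones((3,3)))
    cs,_=cv2.findContours(q,cv2.RETR_EXTERNAL,cv2.CHAIN_APPROX_NONE); k=max(cs,key=cv2.contourArea)
    return k[:,0,:].astype(float)
def circ(P):
    A=np.c_[2*P[:,:2],np.ones(len(P))];s=np.linalg.lstsq(A,(P[:,:2]**2).sum(1),rcond=None)[0]
    return s[0],s[1],np.sqrt(s[2]+s[0]**2+s[1]**2)
E
python3 - <<'E'
from h import *
o=ctrl.get_obs();c=eyes.camera('wrist');im=c['frame'][:,:,::-1].copy()
print(cv2.cvtColor(im,cv2.COLOR_BGR2HSV)[201,[255,268,280]],cv2.cvtColor(im,cv2.COLOR_BGR2HSV)[230,268])
for nm,lo,hi,box,z in [('wood',(5,90,60),(30,255,255),(235,170,305,228),.012),('glass',(45,80,30),(90,255,255),(345,100,405,155),.010)]:
    k=ellipse(im,lo,hi,box)
    P=np.array([onz(o,c,u,v,z) for u,v in k]); print(nm,k.mean(0),circ(P),len(k))
    for u,v in k: im[int(v),int(u)]=(0,0,255)
g=cv2.cvtColor(im,cv2.COLOR_BGR2GRAY); print(g[238,95:185])
cv2.imwrite('pics/w1z.png',cv2.resize(im[150:330,60:330],None,fx=2.9,fy=2.9,interpolation=cv2.INTER_CUBIC))
cor={'a':(77,189),'b':(199,190)}
for k_,(u,v) in cor.items(): print(k_,onz(o,c,u,v,.012))
E
```

```text
[[ 16 113 115]
 [ 16 115 118]
 [ 17 121 224]] [18 55 83]
wood [267.17355372 201.18181818] (np.float64(0.5476795526970248), np.float64(0.07586181727236394), np.float64(0.028541808740701807)) 121
glass [374.19047619 127.79047619] (np.float64(0.5154068837543309), np.float64(0.23734324200652734), np.float64(0.022643326898750798)) 105
[122 121 121 122 122 121 121 120 121 134 159 164 163 164 165 166 168 166
 150 120 141 161 164 164 163 161 163 165 165 163 163 163 164 163 164 164
 165 164 164 163 163 164 163 163 163 161 160 160 162 164 165 164 162 162
 163 163 162 161 160 162 162 162 163 156 129 123 148 161 164 165 165 168
 167 165 151 116 101 114 121 122 121 121 122 122 122 121 120 119 119 119]
a [ 0.43096371 -0.14629697  0.012     ]
b [0.49736476 0.00057405 0.012     ]
```

View pics/w1z.png

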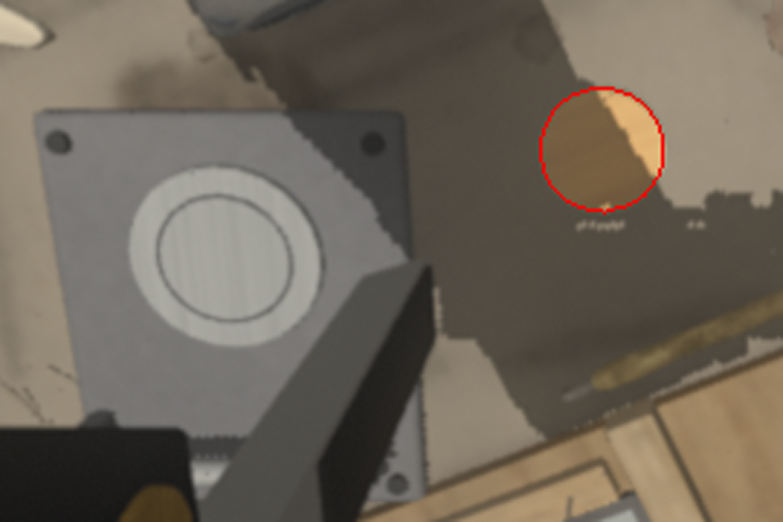

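Emit:
jog_arm(
  moves=[
    [[24,-23,0],[0,0,0],80],
    [[24,-23,-40],[0,0,0],80],
    [[24,-23,-80],[0,0,0],80],
    [[24,-23,-120],[0,0,0],80],
    [[24,-23,-150],[0,0,0],80],
  ],
)

```text
time_s: 1.97
ee_pos: [0.5457, 0.0789, 0.0977]
eef_rot: [-3.141, -0.002, 2.73]
force: [1.2, -0.1, 0.4]
grip_width: 0.0798
```

Emit:
jog_arm(
  moves=[
    [[0,0,-40],[0,0,0],80],
    [[0,0,-70],[0,0,0],80],
    [[0,0,-70],[0,0,0],80],
    [[0,0,-70],[0,0,0],80],
  ],
)

```text
time_s: 2.3
ee_pos: [0.5465, 0.0786, 0.0304]
eef_rot: [-3.141, -0.002, 2.729]
force: [0.7, -0.0, 1.0]
grip_width: 0.08
```

```bash
python3 - <<'E'
from h import *
o,c=snap('wrist','w2.png'); print(o['ee_pos'],o['eef_rot'],o['force'],o['time_s'])
print(proj(o,c,[.5477,.0759,.012]))
E
```

```text
[0.54648994 0.07861045 0.03039542] [-3.14069181e+00 -1.78774601e-03  2.72930539e+00] [ 0.72568823 -0.00227397  1.03172766] 2.3
(np.float64(273.34625499489624), np.float64(244.23255189046472))
```

View pics/w2.png

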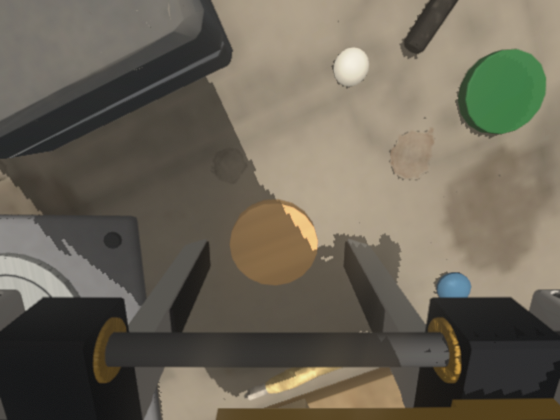

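Emit:
jog_arm(
  moves=[
    [[1,-2.5,-15],[0,0,0],80],
    [[1,-2.5,-28],[0,0,0],80],
    [[1,-2.5,-28],[0,0,0],80],
    [[1,-2.5,-28],[0,0,0],80],
  ],
)

```text
time_s: 2.68
ee_pos: [0.549, 0.0755, 0.0044]
eef_rot: [3.141, 0.002, 2.728]
force: [-0.0, -0.4, -0.3]
grip_width: 0.0801
```

Emit:
jog_arm(
  moves=[
    [[0,0,0],[0,0,0],50],
    [[0,0,0],[0,0,0],50],
    [[0,0,0],[0,0,0],50],
    [[0,0,0],[0,0,0],50],
    [[0,0,0],[0,0,0],50],
  ],
  squeeze=15,
)

```text
time_s: 3.1
ee_pos: [0.5485, 0.0752, 0.0032]
eef_rot: [3.141, 0.001, 2.728]
force: [-1.1, 1.0, 6.3]
grip_width: 0.0574
```

Emit:
jog_arm(
  moves=[
    [[0,0,0],[0,0,0],50],
    [[0,0,0],[0,0,0],50],
    [[0,0,20],[0,0,0],50],
    [[0,0,50],[0,0,0],50],
    [[0,0,70],[0,0,0],50],
  ],
)

```text
time_s: 3.52
ee_pos: [0.5484, 0.0751, 0.0743]
eef_rot: [3.141, 0.001, 2.728]
force: [0.1, -0.9, 0.1]
grip_width: 0.0572
```

```bash
python3 - <<'E'
from h import *
o,c=snap('wrist','w3.png'); print(o['ee_pos'],o['eef_rot'],o['force'],o['time_s'])
E
```

```text
[0.54835861 0.07508702 0.07431061] [3.14134467e+00 5.29133036e-04 2.72780629e+00] [ 0.05062575 -0.85013817  0.11176332] 3.5167
```

View pics/w3.png

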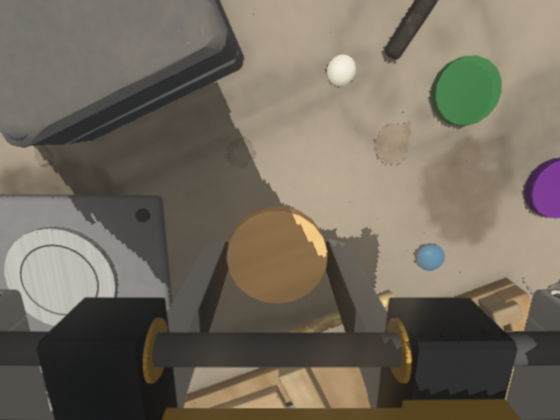

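```bash
cat >> h.py <<'E'
def edge_circle(o,c,p0,r0,z,thr=None):
    # radial edge search of strongest bright->dark step around predicted circle (world plane z)
    g=cv2.GaussianBlur(cv2.cvtColor(c['frame'],cv2.COLOR_RGB2GRAY),(3,3),0).astype(np.float32)
    pts=[]
    for a in np.radians(np.arange(0,360,4)):
        rs=np.arange(r0-.007,r0+.007,.0003)
        uv=np.array([proj(o,c,[p0[0]+r*np.cos(a),p0[1]+r*np.sin(a),z]) for r in rs],np.float32)
        if uv.min()<1 or uv[:,0].max()>558 or uv[:,1].max()>418: continue
        s=cv2.remap(g,uv[None,:,0],uv[None,:,1],cv2.INTER_LINEAR)[0]
        d=np.diff(cv2.blur(s[None],(5,1))[0]);i=d.argmin()
        if d[i]<-1.0: pts.append([p0[0]+rs[i]*np.cos(a),p0[1]+rs[i]*np.sin(a)])
    P=np.array(pts)
    for _ in range(4):
        x,y,r=circ(P);e=abs(np.hypot(P[:,0]-x,P[:,1]-y)-r);P=P[e<max(.001,1.5*np.median(e))]
    return x,y,r,len(P)
E
python3 - <<'E'
from h import *
o=ctrl.get_obs();c=eyes.camera('wrist');im=c['frame'][:,:,::-1].copy()
k=ellipse(im,(5,90,60),(30,255,255),(225,205,330,305))
P=np.array([onz(o,c,u,v,.083) for u,v in k]);print(circ(P),o['ee_pos'])
p=onz(o,c,60,279,.018);print(p)
print(edge_circle(o,c,p,.045,.018))
for u,v in [(161,198),(168,297)]: print(onz(o,c,u,v,.012))
ot=ctrl.get_obs();ct=eyes.camera('top');print('top',edge_circle(ot,ct,[.5206,-.11],.045,.018))
E
```

```text
(np.float64(0.5503848694223894), np.float64(0.07527214694611065), np.float64(0.029902635170701977)) [0.55007471 0.07524442 0.07791812]
[ 0.52500948 -0.10750337  0.018     ]
(np.float64(0.5231079596241686), np.float64(-0.10571466897006823), np.float64(0.044427927014954405), 53)
[4.99110477e-01 9.16809160e-06 1.20000000e-02]
[ 0.57776514 -0.03766659  0.012     ]
top (np.float64(0.5219316628353456), np.float64(-0.10549098839722362), np.float64(0.044425303315232985), 73)
```

Emit:
jog_arm(
  moves=[
    [[-6,-40,5],[0,0,0],50],
    [[-12,-80,5],[0,0,0],50],
    [[-18,-120,5],[0,0,0],50],
    [[-24,-160,5],[0,0,0],50],
    [[-26,-181,5],[0,0,0],50],
  ],
)

```text
time_s: 4.08
ee_pos: [0.5205, -0.1091, 0.076]
eef_rot: [-3.141, -0.002, 2.726]
force: [-0.7, 1.4, -0.9]
grip_width: 0.0575
```

Emit:
jog_arm(
  moves=[
    [[0,0,-20],[0,0,-0.2],50],
    [[0,0,-40],[0,0,-0.2],50],
    [[0,0,-40],[0,0,-0.2],50],
    [[0,0,-40],[0,0,-0.2],50],
  ],
)

```text
time_s: 4.42
ee_pos: [0.5212, -0.1057, 0.0361]
eef_rot: [-3.141, -0.003, 2.71]
force: [-0.0, 0.0, -0.7]
grip_width: 0.0578
```

```bash
python3 - <<'E'
from h import *
o,c=snap('wrist','w4.png'); print(o['ee_pos'],o['eef_rot'],o['force'],o['time_s'])
print(edge_circle(o,c,[.5225,-.1056],.045,.018))
im=c['frame'][:,:,::-1].copy();z=o['ee_pos'][2]-.0032+.012
k=ellipse(im,(5,90,60),(30,255,255),(225,205,330,305))
P=np.array([onz(o,c,u,v,z) for u,v in k]);print(circ(P))
E
```

```text
[ 0.52116942 -0.10565333  0.03611916] [-3.14101735 -0.00341795  2.71044747] [-0.0097629   0.04329711 -0.73181115] 4.4167
(np.float64(0.5231493499540943), np.float64(-0.10569312108022108), np.float64(0.044496156876490556), 69)
(np.float64(0.5198634358292695), np.float64(-0.10486456002590586), np.float64(0.028956436904418438))
```

View pics/w4.png

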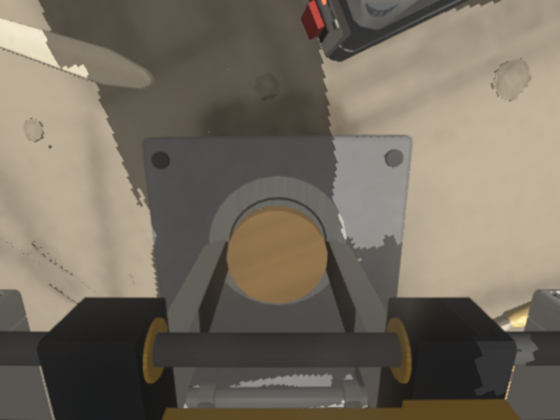

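Emit:
jog_arm(
  moves=[
    [[3,-0.5,-8],[0,0,0],50],
    [[3,-0.5,-14],[0,0,0],50],
    [[3,-0.5,-14],[0,0,0],50],
    [[3,-0.5,-14],[0,0,0],50],
  ],
)

```text
time_s: 4.8
ee_pos: [0.5251, -0.1062, 0.0232]
eef_rot: [-3.141, -0.001, 2.711]
force: [-0.5, -0.3, -1.4]
grip_width: 0.0577
```

```bash
python3 - <<'E'
from h import *
o,c=snap('wrist','w5.png'); print(o['ee_pos'],o['eef_rot'],o['force'],o['time_s'])
print(edge_circle(o,c,[.5225,-.1056],.045,.018))
im=c['frame'][:,:,::-1].copy();z=.030
k=ellipse(im,(5,90,60),(30,255,255),(225,205,330,305))
P=np.array([onz(o,c,u,v,z) for u,v in k]);print(circ(P))
E
```

```text
[ 0.52505334 -0.10624488  0.02323984] [-3.14147142e+00 -5.00569546e-04  2.71067115e+00] [-0.49613878 -0.28820071 -1.41445135] 4.8
(np.float64(0.5232407042739077), np.float64(-0.10573343717140998), np.float64(0.04453997073072347), 68)
(np.float64(0.5245954935484861), np.float64(-0.10584038012475286), np.float64(0.029300714776661786))
```

View pics/w5.png

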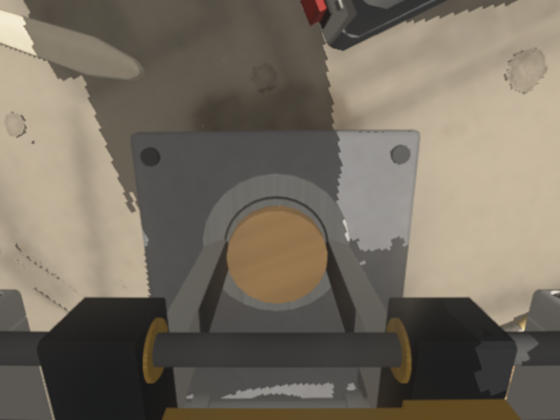

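Emit:
jog_arm(
  moves=[
    [[-0.5,0,-2],[0,0,0],50],
    [[-0.5,0,-2],[0,0,0],50],
    [[-0.5,0,-2],[0,0,0],50],
  ],
)

```text
time_s: 5.1
ee_pos: [0.5246, -0.1064, 0.0215]
eef_rot: [3.142, 0.0, 2.71]
force: [0.4, -0.0, 0.6]
grip_width: 0.0575
```

Emit:
jog_arm(
  moves=[
    [[0,0,0],[0,0,0],62],
    [[0,0,0],[0,0,0],66],
    [[0,0,0],[0,0,0],74],
    [[0,0,15],[0,0,0],78],
    [[0,0,40],[0,0,0],78],
  ],
)

```text
time_s: 5.52
ee_pos: [0.5233, -0.1061, 0.0599]
eef_rot: [-3.141, -0.004, 2.71]
force: [0.2, 0.1, 1.1]
grip_width: 0.0775
```

Emit:
jog_arm(
  moves=[
    [[0,0,40],[0,0,0],78],
    [[0,20,70],[0,0,0],78],
    [[0,60,80],[0,0,0],78],
    [[0,100,80],[0,0,0],78],
    [[0,100,80],[0,0,0],78],
  ],
)

```text
time_s: 5.93
ee_pos: [0.5247, -0.0015, 0.1426]
eef_rot: [3.14, 0.002, 2.714]
force: [-1.0, -0.1, -0.2]
grip_width: 0.0782
```

```bash
python3 - <<'E'
from h import *
o,c=snap('wrist','w6.png'); print(o['ee_pos'],o['eef_rot'],o['force'],o['time_s'])
print(edge_circle(o,c,[.5232,-.1057],.045,.018))
im=c['frame'][:,:,::-1].copy();z=.030
u,v=map(int,proj(o,c,[.5232,-.1057,.03]))
k=ellipse(im,(5,60,60),(30,255,255),(max(0,u-70),v-60,u+70,v+60))
P=np.array([onz(o,c,u,v,z) for u,v in k]);print(u,v,circ(P))
o,c=snap('top','t2.png');im=c['frame'][:,:,::-1].copy()
u,v=map(int,proj(o,c,[.5232,-.1057,.03]))
k=ellipse(im,(5,40,60),(30,255,255),(max(0,u-25),v-25,u+25,v+25))
P=np.array([onz(o,c,u,v,z) for u,v in k]);print(u,v,circ(P),edge_circle(o,c,[.5232,-.1057],.045,.018))
E
```

```text
[ 0.52474352 -0.00146621  0.14259069] [3.14001587e+00 1.51644060e-03 2.71407761e+00] [-1.02610168 -0.0824298  -0.24502326] 5.9333
(np.float64(0.5231320359012781), np.float64(-0.10569753035432244), np.float64(0.0445370104623322), 73)
177 244 (np.float64(0.5193953513077342), np.float64(-0.10524212201214575), np.float64(0.026585376535422887))
286 205 (np.float64(0.522507924662406), np.float64(-0.06697812467449837), np.float64(0.05948400151682507)) (np.float64(0.5221501460688807), np.float64(-0.10549939289469992), np.float64(0.044544686809429426), 42)
```

View pics/w6.png

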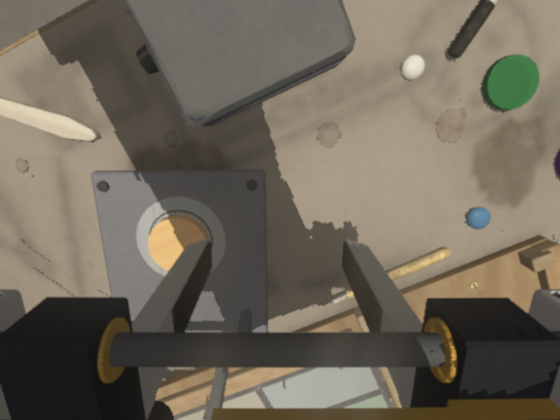

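Emit:
jog_arm(
  moves=[
    [[0,30,30],[0,0,0],78],
    [[0,60,60],[0,0,0],78],
    [[0,60,60],[0,0,0],78],
    [[0,60,60],[0,0,0],78],
  ],
)

```text
time_s: 6.37
ee_pos: [0.5253, 0.0535, 0.2026]
eef_rot: [3.141, 0.002, 2.711]
force: [-0.4, -0.3, -0.5]
grip_width: 0.0779
```

```bash
python3 - <<'E'
from h import *
o,c=snap('wrist','w7.png'); print(o['ee_pos'],o['eef_rot'],o['time_s'])
print(edge_circle(o,c,[.5232,-.1057],.045,.018))
im=c['frame'][:,:,::-1].copy();z=.030
u,v=map(int,proj(o,c,[.5232,-.1057,.03]))
k=ellipse(im,(5,60,60),(30,255,255),(max(0,u-70),v-60,u+70,v+60))
P=np.array([onz(o,c,u,v,z) for u,v in k]);print(u,v,circ(P))
print(edge_circle(o,c,[.5232,-.1057],.029,.030))
k=ellipse(im,(45,80,30),(90,255,255),(340,60,560,200))
P=np.array([onz(o,c,u,v,.01) for u,v in k]);print('glass',circ(P))
E
```

```text
[0.52527838 0.05352863 0.20260257] [3.14061849e+00 2.27748788e-03 2.71110071e+00] 6.3667
(np.float64(0.5228398335012123), np.float64(-0.10662676823237832), np.float64(0.043800673409799935), 49)
150 242 (np.float64(0.5237102702224237), np.float64(-0.10417538532865869), np.float64(0.02977870172355929))
(np.float64(0.5246255374566027), np.float64(-0.1063498739561505), np.float64(0.028533451100460575), 48)
glass (np.float64(0.5155081592826889), np.float64(0.23739345008576737), np.float64(0.022885148451288986))
```

View pics/w7.png

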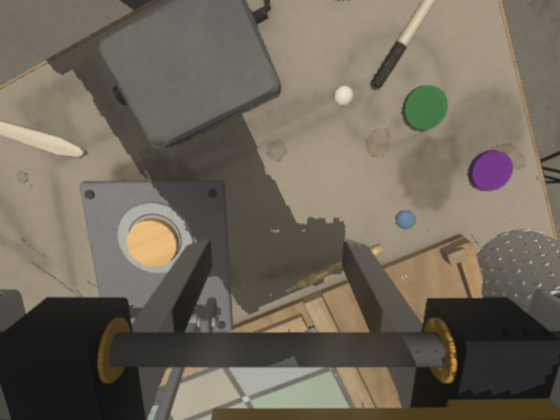

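Emit:
jog_arm(
  moves=[
    [[-2,40,0],[0,0,0],70],
    [[-4,80,0],[0,0,0],70],
    [[-6,120,0],[0,0,0],70],
    [[-8,160,0],[0,0,0],70],
    [[-9,184,-30],[0,0,0],70],
  ],
)

```text
time_s: 6.83
ee_pos: [0.5172, 0.2399, 0.1744]
eef_rot: [3.137, 0.004, 2.71]
force: [1.1, 0.8, 0.8]
grip_width: 0.07
```

Emit:
jog_arm(
  moves=[
    [[0,0,-40],[0,0,0],70],
    [[0,0,-80],[0,0,0],70],
    [[0,0,-120],[0,0,0],70],
    [[0,0,-145],[0,0,0],70],
    [[0,0,-145],[0,0,0],70],
  ],
)

```text
time_s: 7.25
ee_pos: [0.5126, 0.2347, 0.0198]
eef_rot: [-3.134, -0.007, 2.709]
force: [0.6, 0.1, -0.9]
grip_width: 0.0701
```

```bash
python3 - <<'E'
from h import *
o,c=snap('wrist','w8.png'); print(o['ee_pos'],o['eef_rot'],o['time_s'])
im=c['frame'][:,:,::-1].copy()
k=ellipse(im,(45,80,30),(90,255,255),(200,160,350,320))
P=np.array([onz(o,c,u,v,.01) for u,v in k]);print('glass',circ(P))
E
```

```text
[0.51260133 0.23468617 0.01984323] [-3.13364082 -0.00749384  2.70866393] 7.25
glass (np.float64(0.5150170136308169), np.float64(0.23854067682285887), np.float64(0.02356686369282082))
```

View pics/w8.png

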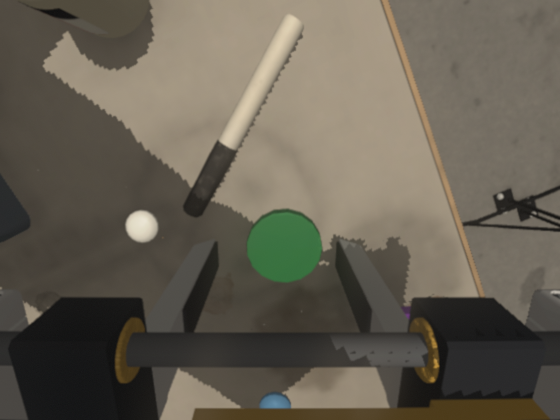

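Emit:
jog_arm(
  moves=[
    [[0,0,0],[0,0,0],70],
    [[0,0,0],[0,0,0],70],
    [[0,0,0],[0,0,0],70],
  ],
)

```text
time_s: 7.55
ee_pos: [0.5167, 0.2376, 0.0283]
eef_rot: [3.14, 0.002, 2.71]
force: [0.5, 1.1, 0.1]
grip_width: 0.0698
```

Emit:
jog_arm(
  moves=[
    [[-1,0.5,-12],[0,0,0],70],
    [[-1,0.5,-24],[0,0,0],70],
    [[-1,0.5,-24],[0,0,0],70],
    [[-1,0.5,-24],[0,0,0],70],
  ],
)

```text
time_s: 7.88
ee_pos: [0.5142, 0.238, 0.0014]
eef_rot: [-3.141, -0.001, 2.711]
force: [0.8, 0.4, -0.2]
grip_width: 0.0702
```

Emit:
jog_arm(
  moves=[
    [[0,0,0],[0,0,0],40],
    [[0,0,0],[0,0,0],40],
    [[0,0,0],[0,0,0],40],
    [[0,0,0],[0,0,0],40],
    [[0,0,0],[0,0,0],40],
  ],
  squeeze=15,
)

```text
time_s: 8.3
ee_pos: [0.5146, 0.2381, 0.0024]
eef_rot: [-3.142, -0.0, 2.71]
force: [-0.7, 0.1, -0.2]
grip_width: 0.0471
```

Emit:
jog_arm(
  moves=[
    [[0,0,0],[0,0,0],40],
    [[0,0,0],[0,0,0],40],
    [[0,0,20],[0,0,0],40],
    [[0,0,50],[0,0,0],40],
    [[0,0,90],[0,0,0],40],
  ],
)

```text
time_s: 8.72
ee_pos: [0.5133, 0.2375, 0.0914]
eef_rot: [-3.138, -0.003, 2.71]
force: [0.0, 0.6, -0.9]
grip_width: 0.0469
```

Emit:
jog_arm(
  moves=[
    [[1,-40,20],[0,0,0],40],
    [[2,-80,20],[0,0,0],40],
    [[3,-120,20],[0,0,0],40],
    [[4,-160,20],[0,0,0],40],
    [[4,-180,20],[0,0,0],40],
  ],
)

```text
time_s: 9.13
ee_pos: [0.5184, 0.0546, 0.1127]
eef_rot: [-3.141, 0.0, 2.709]
force: [0.1, 1.0, -1.0]
grip_width: 0.0476
```

```bash
python3 - <<'E'
from h import *
o,c=snap('wrist','w9.png'); print(o['ee_pos'],o['eef_rot'],o['time_s'])
E
```

```text
[0.51841929 0.05460412 0.11268115] [-3.14129669e+00  4.75379561e-04  2.70854355e+00] 9.1333
```

View pics/w9.png

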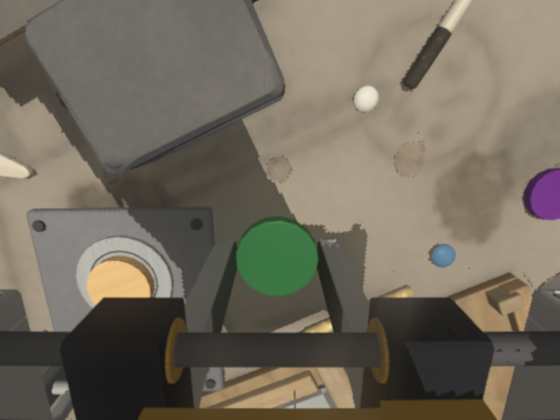

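Emit:
jog_arm(
  moves=[
    [[1,-40,0],[0,0,0],40],
    [[2,-80,0],[0,0,0],40],
    [[3,-120,-10],[0,0,0],40],
    [[5,-159,-30],[0,0,0],40],
    [[5,-159,-60],[0,0,0],40],
  ],
)

```text
time_s: 9.6
ee_pos: [0.5251, -0.1063, 0.0541]
eef_rot: [3.141, 0.006, 2.706]
force: [0.7, 0.7, -0.6]
grip_width: 0.0476
```

Emit:
jog_arm(
  moves=[
    [[0,0,0],[0,0,0],40],
    [[0,0,0],[0,0,0],40],
    [[0,0,0],[0,0,0],40],
  ],
)

```text
time_s: 9.85
ee_pos: [0.5242, -0.1001, 0.0537]
eef_rot: [3.141, 0.001, 2.711]
force: [0.5, -0.0, 0.0]
grip_width: 0.0472
```

```bash
python3 - <<'E'
from h import *
o,c=snap('wrist','w10.png'); print(o['ee_pos'],o['eef_rot'],o['time_s'])
im=c['frame'][:,:,::-1].copy();z=o['ee_pos'][2]-.0024+.010
k=ellipse(im,(45,80,30),(90,255,255),(200,160,350,320))
P=np.array([onz(o,c,u,v,z) for u,v in k]);print('glass',circ(P))
print(edge_circle(o,c,[.5232,-.1057],.045,.018))
print(edge_circle(o,c,[.5236,-.1057],.029,.030))
E
```

```text
[ 0.52419244 -0.1001176   0.05373892] [3.14134709e+00 8.26269735e-04 2.71134302e+00] 9.85
glass (np.float64(0.5240372886422395), np.float64(-0.09984001679824991), np.float64(0.023830737648911717))
(np.float64(0.5233019052827513), np.float64(-0.10587359398256335), np.float64(0.0446034734018556), 50)
(np.float64(0.5198843714003571), np.float64(-0.10375733963752462), np.float64(0.028674681505651025), 35)
```

View pics/w10.png

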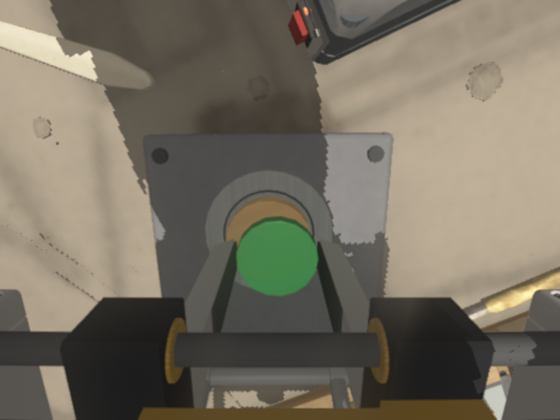

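Emit:
jog_arm(
  moves=[
    [[-0.5,-6,-8],[0,0,0],40],
    [[-0.5,-6,-16],[0,0,0],40],
    [[-0.5,-6,-16],[0,0,0],40],
    [[-0.5,-6,-16],[0,0,0],40],
    [[-0.5,-6,-16],[0,0,0],40],
  ],
)

```text
time_s: 10.32
ee_pos: [0.5232, -0.1068, 0.0365]
eef_rot: [-3.142, -0.0, 2.711]
force: [-0.8, -0.1, -0.5]
grip_width: 0.0475
```

```bash
python3 - <<'E'
from h import *
o,c=snap('wrist','w11.png'); print(o['ee_pos'],o['eef_rot'],o['time_s'])
im=c['frame'][:,:,::-1].copy();z=o['ee_pos'][2]-.0024+.010
k=ellipse(im,(45,80,30),(90,255,255),(200,160,350,320))
P=np.array([onz(o,c,u,v,z) for u,v in k]);print('glass',circ(P))
print(edge_circle(o,c,[.5232,-.1057],.045,.018))
E
```

```text
[ 0.52317226 -0.10679466  0.0365141 ] [-3.14156844e+00 -1.25571248e-04  2.71051938e+00] 10.3167
glass (np.float64(0.5229301948452311), np.float64(-0.10646487885659728), np.float64(0.02376964715991516))
(np.float64(0.5231473697991703), np.float64(-0.10571184025235264), np.float64(0.04453936239766488), 70)
```

View pics/w11.png

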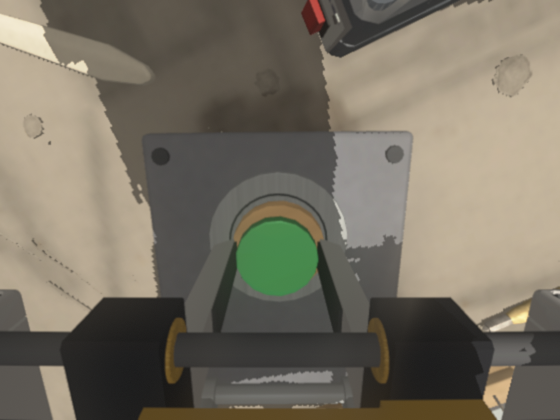

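Emit:
jog_arm(
  moves=[
    [[0.3,0.8,-3.7],[0,0,0],40],
    [[0.3,0.8,-3.7],[0,0,0],40],
    [[0.3,0.8,-3.7],[0,0,0],40],
  ],
)

```text
time_s: 10.62
ee_pos: [0.5234, -0.1061, 0.0327]
eef_rot: [-3.142, -0.0, 2.71]
force: [0.5, 0.1, -0.9]
grip_width: 0.0476
```

Emit:
jog_arm(
  moves=[
    [[0,0,0],[0,0,0],51],
    [[0,0,0],[0,0,0],56],
    [[0,0,0],[0,0,0],66],
    [[0,0,15],[0,0,0],70],
    [[0,0,40],[0,0,0],70],
  ],
)

```text
time_s: 11.03
ee_pos: [0.5221, -0.1058, 0.0712]
eef_rot: [-3.141, -0.004, 2.71]
force: [0.4, 0.5, 0.3]
grip_width: 0.0697
```

Emit:
jog_arm(
  moves=[
    [[0,0,40],[0,0,0],70],
    [[-5,20,70],[0,0,0],70],
    [[-10,60,100],[0,0,0],70],
    [[-20,100,120],[0,0,0],70],
    [[-20,130,140],[0,0,0],70],
  ],
)

```text
time_s: 11.45
ee_pos: [0.5027, 0.0193, 0.2103]
eef_rot: [3.142, 0.0, 2.709]
force: [0.4, 0.3, 0.7]
grip_width: 0.0701
```

Emit:
jog_arm(
  moves=[
    [[0,20,10],[0,0,0],70],
    [[0,20,10],[0,0,0],70],
    [[0,20,10],[0,0,0],70],
  ],
)

```text
time_s: 11.7
ee_pos: [0.5038, 0.0387, 0.2195]
eef_rot: [3.141, 0.001, 2.712]
force: [-0.4, 0.1, -0.7]
grip_width: 0.0703
```

```bash
python3 - <<'E'
from h import *
o,c=snap('wrist','w12.png'); print(o['ee_pos'],o['eef_rot'],o['time_s'])
im=c['frame'][:,:,::-1].copy();z=.040
k=ellipse(im,(45,80,30),(90,255,255),(60,160,240,320))
P=np.array([onz(o,c,u,v,z) for u,v in k]);print('glass',circ(P))
print(edge_circle(o,c,[.5232,-.1057],.045,.018))
k=ellipse(im,(5,60,60),(90,255,255),(60,160,240,320))
print(edge_circle(o,c,[.5236,-.1057],.029,.030))
u,v=map(int,proj(o,c,[.5232,-.1057,.03]));print(u,v)
cv2.imwrite('pics/w12z.png',cv2.resize(im[max(0,v-70):v+70,max(0,u-80):u+80],None,fx=4,fy=4,interpolation=cv2.INTER_CUBIC))
snap('top','t3.png'); snap('scene','s3.png')
E
```

```text
[0.50384225 0.0387281  0.21948223] [3.14129340e+00 9.98544506e-04 2.71221110e+00] 11.7
glass (np.float64(0.5220278209753704), np.float64(-0.10572655443303741), np.float64(0.02181973629620421))
(np.float64(0.5230152860091738), np.float64(-0.10624311654226287), np.float64(0.0441494883364265), 50)
(np.float64(0.5267420312952599), np.float64(-0.10823080826250134), np.float64(0.031020309306001928), 41)
175 247
```

View pics/w12z.png

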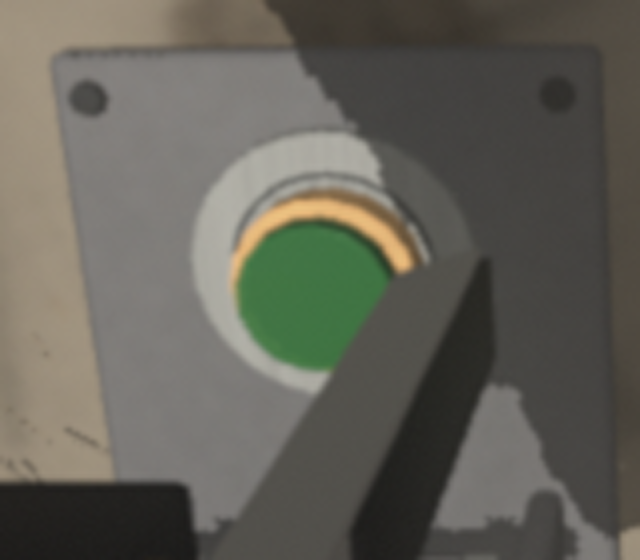

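View pics/s3.png

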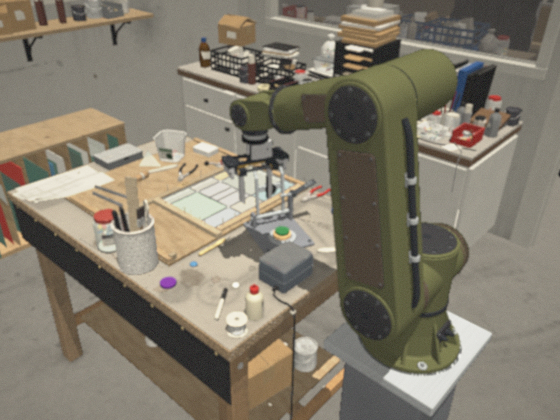

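Both discs sit centred (wood rim even round the glass). Now I'll locate the paddle and the press yaw.

```bash
python3 - <<'E'
from h import *
o,c=snap('top','t4.png');im=c['frame'][:,:,::-1]
cv2.imwrite('pics/t4z.png',cv2.resize(im[135:240,220:380],None,fx=5,fy=5,interpolation=cv2.INTER_CUBIC))
og=np.array([.5232,-.1058]);ps=np.radians(-25);Rm=np.array([[np.cos(ps),-np.sin(ps)],[np.sin(ps),np.cos(ps)]])
for n,(u,v),z in [('tip',(353,197),.15),('mid',(341.7,193.3),.14),('base',(324,187),.12)]:
    p=onz(o,c,u,v,z);print(n,p,Rm.T@(p[:2]-og))
print('pred handle',og+Rm@[.129,0],[proj(o,c,[*(og+Rm@np.array([.129,s])),.209]) for s in(-.039,.039)])
E
```

```text
tip [ 0.54320915 -0.28423494  0.15      ] [ 0.09354431 -0.15326075]
mid [ 0.55362477 -0.25456669  0.14      ] [ 0.09044572 -0.12197035]
base [ 0.57220831 -0.20740988  0.12      ] [ 0.08735881 -0.07137802]
pred handle [ 0.6401137  -0.16031776] [(np.float64(323.92949433003145), np.float64(163.74067689719908)), (np.float64(297.27037244732213), np.float64(150.6513260894173))]
```

View pics/t4z.png

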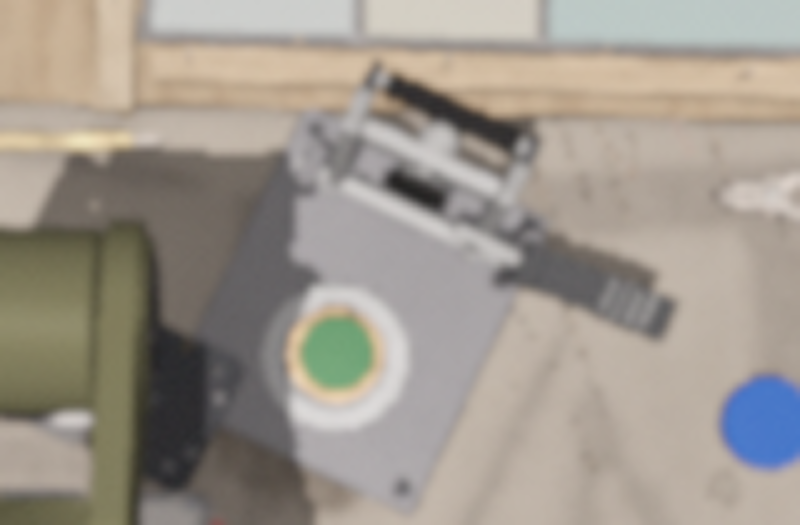

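```bash
python3 - <<'E'
from h import *
o=ctrl.get_obs();c=eyes.camera('wrist')
u0,v0=175-80,247-70
def ang(a,b,z):
    p=onz(o,c,u0+a[0]/4,v0+a[1]/4,z);q=onz(o,c,u0+b[0]/4,v0+b[1]/4,z);d=q-p;return p,q,np.degrees(np.arctan2(d[1],d[0])),np.linalg.norm(d)
print(ang((88,97),(557,95),.012)); print(ang((55,60),(600,50),.012)); print(ang((55,60),(115,480),.012)); print(ang((600,50),(610,520),.012))
ot=ctrl.get_obs();ct=eyes.camera('top')
f=lambda u,v,z:onz(ot,ct,220+u/5,135+v/5,z)
for a,b,z in [((385,83),(525,137),.209),((525,258),(665,315),.13),((345,185),(520,262),.06),((405,488),(230,400),.012),((205,340),(290,145),.012)]:
    d=f(*b,z)-f(*a,z);print(np.degrees(np.arctan2(d[1],d[0])),np.linalg.norm(d),f(*a,z),f(*b,z))
E
```

```text
(array([ 0.4426311, -0.1505347,  0.012    ]), array([ 0.50256187, -0.01943424,  0.012     ]), np.float64(65.43314143622564), np.float64(0.14414931915157614))
(array([ 0.42844815, -0.15341663,  0.012     ]), array([ 0.49545173, -0.00125354,  0.012     ]), np.float64(66.23416117488631), np.float64(0.16626210771410924))
(array([ 0.42844815, -0.15341663,  0.012     ]), array([ 0.55942107, -0.21452575,  0.012     ]), np.float64(-25.012736306231414), np.float64(0.14452760226561867))
(array([ 0.49545173, -0.00125354,  0.012     ]), array([ 0.64232254, -0.07029877,  0.012     ]), np.float64(-25.178620924898308), np.float64(0.16229072186134397))
-109.89249467267483 0.07879349569149129 [ 0.65405885 -0.1243161   0.209     ] [ 0.62724886 -0.1984082   0.209     ]
-110.86988963597905 0.08456186719104218 [ 0.57229502 -0.20902083  0.13      ] [ 0.5421701  -0.28803474  0.13      ]
-112.48788770751874 0.113863090391903 [ 0.62123302 -0.10927169  0.06      ] [ 0.57768175 -0.21447668  0.06      ]
64.75063859415246 0.120522640524124 [ 0.44163467 -0.1520189   0.012     ] [ 0.49304464 -0.043011    0.012     ]
-21.97393861011042 0.13226146490607268 [ 0.52972793 -0.02659514  0.012     ] [ 0.65238115 -0.07608537  0.012     ]
```

```bash
python3 - <<'E'
from h import *
o=ctrl.get_obs();print(o['qpos'],o['ee_pos'],o['eef_rot'],o['time_s'])
E
```

```text
[ 1.50673444e-03  1.89679001e-01  1.62707946e+00 -9.86852270e-05
  1.32595752e+00 -1.13670897e+00] [0.50369362 0.03733306 0.21852641] [-3.14103336e+00 -9.78895027e-04  2.70903573e+00] 12.0
```

Emit:
jog_arm(
  moves=[
    [[5,-35,10],[0,0,1.2],30],
    [[10,-70,10],[0,0,2.4],0],
    [[16,-105,10],[0,0,3.6],0],
    [[22,-140,10],[0,0,4.8],0],
    [[30,-175,10],[0,0,6],0],
  ],
)

```text
time_s: 12.42
ee_pos: [0.5335, -0.1391, 0.2289]
eef_rot: [3.141, -0.0, -3.045]
force: [0.2, 0.1, 0.7]
grip_width: 0.04
```

Emit:
jog_arm(
  moves=[
    [[5,-35,0],[0,0,1.2],0],
    [[10,-70,0],[0,0,2.4],0],
    [[15,-105,0],[0,0,3],0],
    [[20,-122,0],[0,0,3],0],
    [[20,-122,0],[0,0,3],0],
  ],
)

```text
time_s: 12.83
ee_pos: [0.5533, -0.2627, 0.2279]
eef_rot: [3.141, -0.001, -2.791]
force: [-0.5, 0.3, -0.4]
grip_width: 0.0065
```

```bash
python3 - <<'E'
from h import *
o,c=snap('wrist','w13.png');print(o['qpos'],o['ee_pos'],o['eef_rot'],o['time_s'],o['force'],o['grip_width'])
E
```

```text
[-5.02877025e-01  4.27191754e-01  1.29687747e+00 -4.06473995e-04
  1.41880697e+00 -2.42391458e+00] [ 0.55330866 -0.26269693  0.2279017 ] [ 3.14088989e+00 -1.14673434e-03 -2.79128922e+00] 12.8333 [-0.53033607  0.34814091 -0.36461322] 0.006520257334568702
```

View pics/w13.png

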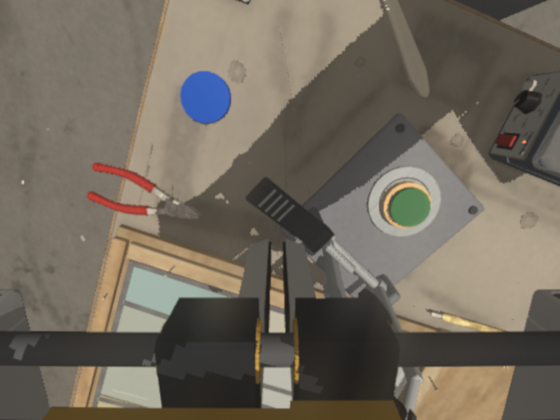

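```bash
python3 - <<'E'
from h import *
o=ctrl.get_obs();c=eyes.camera('wrist')
og=np.array([.5232,-.1058]);ps=np.radians(-24.6);Rm=np.array([[np.cos(ps),-np.sin(ps)],[np.sin(ps),np.cos(ps)]])
for n,(u,v),z in [('tipa',(247,198),.15),('tipb',(267,178),.15),('ina',(311,252),.118),('inb',(333,236),.118)]:
    p=onz(o,c,u,v,z);print(n,p,Rm.T@(p[:2]-og))
print(proj(o,c,[.5534,-.2602,.14]))
k=ellipse(c['frame'][:,:,::-1],(45,80,30),(90,255,255),(350,160,460,250))
print('glass',circ(np.array([onz(o,c,u,v,.04) for u,v in k])),edge_circle(o,c,[.5232,-.1057],.045,.018),edge_circle(o,c,[.5236,-.1057],.029,.030))
E
```

```text
tipa [ 0.54887238 -0.28820399  0.15      ] [ 0.09927353 -0.15516138]
tipb [ 0.52773807 -0.27845865  0.15      ] [ 0.07600065 -0.15509837]
ina [ 0.58725365 -0.21333862  0.118     ] [ 0.10300615 -0.07111369]
inb [ 0.5648752  -0.19984102  0.118     ] [ 0.07704006 -0.0681569 ]
(np.float64(277.36672355134067), np.float64(210.79740579936293))
glass (np.float64(0.5239835548299713), np.float64(-0.10726035302857287), np.float64(0.022053518827065785)) (np.float64(0.5233357367259517), np.float64(-0.10563681422788074), np.float64(0.04427757631198631), 90) (np.float64(0.5249406933191809), np.float64(-0.1057454728001426), np.float64(0.02901805836942659), 30)
```

Emit:
jog_arm(
  moves=[
    [[-3,1,-25],[0,0,0],0],
    [[-3,1,-50],[0,0,0],0],
    [[-3,1,-75],[0,0,0],0],
    [[-3,1,-75],[0,0,0],0],
    [[-3,1,-75],[0,0,0],0],
  ],
)

```text
time_s: 13.35
ee_pos: [0.5505, -0.2568, 0.1541]
eef_rot: [3.14, -0.001, -2.787]
force: [0.1, -0.9, 1.4]
grip_width: 0.0005
```

Emit:
jog_arm(
  moves=[
    [[0,0,-10],[0,0,0],0],
    [[0,0,-20],[0,0,0],0],
    [[0,0,-30],[0,0,0],0],
    [[0,0,-35],[0,0,0],0],
  ],
)

```text
time_s: 13.68
ee_pos: [0.5506, -0.2577, 0.118]
eef_rot: [3.141, -0.0, -2.787]
force: [-0.4, -1.3, 1.0]
grip_width: 0.0006
```

```bash
python3 - <<'E'
from h import *
o,c=snap('wrist','w14.png');print(o['ee_pos'],o['force'])
E
```

```text
[ 0.55058406 -0.25767184  0.11797634] [-0.43005193 -1.33853177  1.00599292]
```

View pics/w14.png

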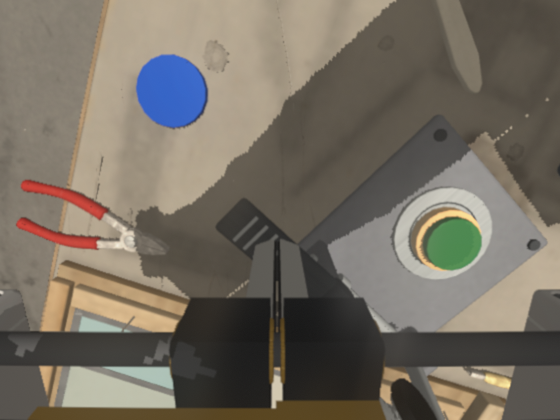

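Emit:
jog_arm(
  moves=[
    [[0,-3,-10],[0,0,0],0],
    [[0,-3,-20],[0,0,0],0],
    [[0,-3,-30],[0,0,0],0],
    [[0,-3,-40],[0,0,0],0],
    [[0,-3,-44],[0,0,0],0],
  ],
)

```text
time_s: 14.15
ee_pos: [0.5512, -0.2614, 0.0751]
eef_rot: [-3.14, 0.001, -2.787]
force: [-9.3, -2.9, 29.1]
grip_width: 0.0003
```

Emit:
jog_arm(
  moves=[
    [[0,0,-2],[0,0,0],0],
    [[0,0,-4],[0,0,0],0],
    [[0,0,-4],[0,0,0],0],
  ],
)

```text
time_s: 14.4
ee_pos: [0.5517, -0.2625, 0.0741]
eef_rot: [-3.137, 0.002, -2.788]
force: [-10.1, -2.7, 30.8]
grip_width: 0.0006
```

Emit:
jog_arm(
  moves=[
    [[0,0,10],[0,0,0],0],
    [[0,0,40],[0,0,0],0],
    [[0,0,80],[0,0,0],0],
    [[0,0,120],[0,0,0],0],
    [[0,0,160],[0,0,0],0],
  ],
)

```text
time_s: 14.82
ee_pos: [0.5504, -0.2606, 0.232]
eef_rot: [3.141, -0.001, -2.788]
force: [0.8, 0.5, 0.6]
grip_width: 0.0004
```

```bash
python3 - <<'E'
from h import *
o,c=snap('wrist','w15.png');print(o['ee_pos'],o['force'])
o2,c2=snap('top','t5.png');im=c2['frame'][:,:,::-1]
cv2.imwrite('pics/t5z.png',cv2.resize(im[135:240,220:380],None,fx=5,fy=5,interpolation=cv2.INTER_CUBIC))
E
```

```text
[ 0.55039333 -0.26064886  0.23198113] [0.84760177 0.49484754 0.56148591]
```

View pics/w15.png

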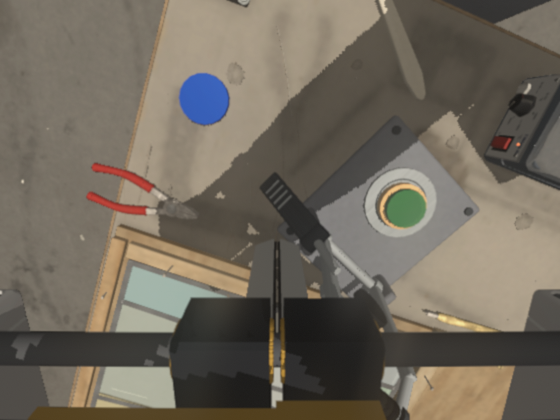

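View pics/t5z.png

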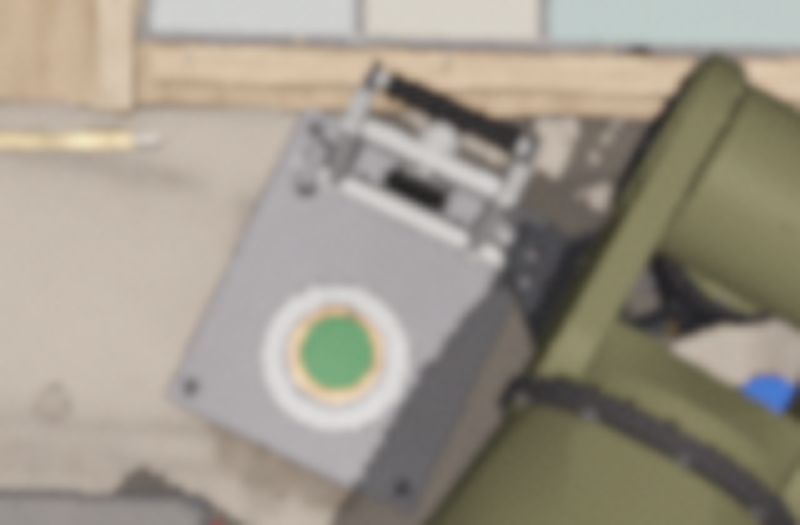

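```bash
python3 - <<'E'
from h import *
o=ctrl.get_obs();c=eyes.camera('wrist')
og=np.array([.5232,-.1058]);ps=np.radians(-24.6);Rm=np.array([[np.cos(ps),-np.sin(ps)],[np.sin(ps),np.cos(ps)]])
for dth in [45,50,55,60,65]:
    out=[]
    for x in (.0765,.1015):
        for (yy,zz) in [(-.078,.038)]:
            r=np.hypot(yy,zz);a=np.arctan2(zz,-yy)-np.radians(dth)
            w=og+Rm@[x,-.077-r*np.cos(a)];out.append(np.round(proj(o,c,[*w,.112+r*np.sin(a)]),1))
    print(dth,out)
im=c['frame'][:,:,::-1];cv2.imwrite('pics/w15z.png',cv2.resize(im[160:270,240:350],None,fx=5,fy=5,interpolation=cv2.INTER_CUBIC))
E
```

```text
45 [array([268. , 161.6]), array([251.1, 178.6])]
50 [array([270.2, 162.4]), array([253.6, 179.1])]
55 [array([272.6, 163.7]), array([256.3, 180. ])]
60 [array([275.3, 165.3]), array([259.3, 181.3])]
65 [array([278.3, 167.3]), array([262.5, 183. ])]
```

View pics/w15z.png

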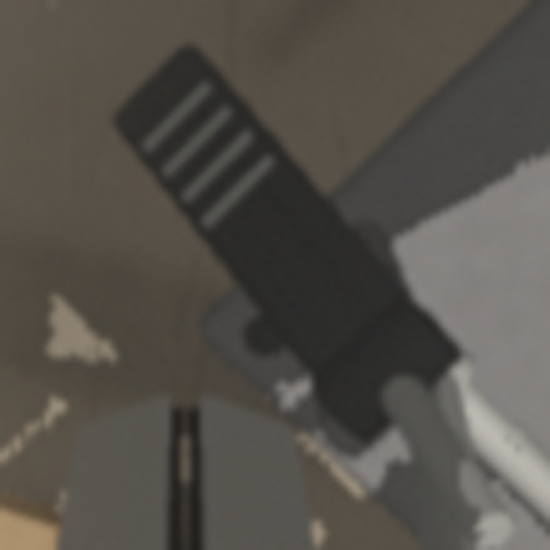

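The catch is at its full 65° travel: the paddle's tip pixels match my prediction for 65°. Next I'll go above the handle with the jaws across the bar.

Emit:
jog_arm(
  moves=[
    [[0,0,30],[0,0,-1.4],0],
    [[0,0,60],[0,0,-2.8],10],
    [[0,10,80],[0,0,-4.2],20],
    [[10,20,80],[0,0,-5.6],30],
    [[20,30,80],[0,0,-7],40],
  ],
)

```text
time_s: 15.38
ee_pos: [0.5711, -0.2307, 0.3106]
eef_rot: [-3.142, 0.0, 2.878]
force: [0.3, -0.1, -1.1]
grip_width: 0.0235
```

Emit:
jog_arm(
  moves=[
    [[5,10,0],[0,0,-1.4],45],
    [[10,20,0],[0,0,-2.8],45],
    [[15,30,0],[0,0,-4.2],45],
    [[20,35,0],[0,0,-5.6],45],
    [[25,35,0],[0,0,-7],45],
  ],
)

```text
time_s: 15.8
ee_pos: [0.5961, -0.1947, 0.3089]
eef_rot: [-3.14, -0.002, 2.269]
force: [0.7, 0.1, 0.1]
grip_width: 0.0453
```

Emit:
jog_arm(
  moves=[
    [[0,0,0],[0,0,-1.4],45],
    [[0,0,0],[0,0,-2.8],45],
    [[0,0,0],[0,0,-4.2],45],
    [[0,0,0],[0,0,-5.6],45],
    [[0,0,0],[0,0,-7],45],
  ],
)

```text
time_s: 16.22
ee_pos: [0.5957, -0.1958, 0.3086]
eef_rot: [-3.139, -0.001, 1.657]
force: [-0.3, -0.2, 0.5]
grip_width: 0.045
```

Emit:
jog_arm(
  moves=[
    [[0,0,0],[0,0,-1.4],45],
    [[0,0,0],[0,0,-2.8],45],
    [[0,0,0],[0,0,-4.2],45],
    [[0,0,0],[0,0,-5.6],45],
    [[0,0,0],[0,0,-6],45],
  ],
)

```text
time_s: 16.63
ee_pos: [0.5957, -0.1958, 0.3087]
eef_rot: [-3.139, 0.0, 1.132]
force: [0.1, 0.1, 0.3]
grip_width: 0.0452
```

Emit:
jog_arm(
  moves=[
    [[0,0,0],[0,0,0],45],
    [[0,0,0],[0,0,0],45],
    [[0,0,0],[0,0,0],45],
  ],
)

```text
time_s: 16.88
ee_pos: [0.5958, -0.1958, 0.3101]
eef_rot: [-3.14, 0.0, 1.141]
force: [-0.0, 0.7, -0.6]
grip_width: 0.0448
```

```bash
python3 - <<'E'
from h import *
o,c=snap('wrist','w16.png');print(o['qpos'],o['ee_pos'],o['eef_rot'],o['force'],o['time_s'])
og=np.array([.5232,-.1058]);ps=np.radians(-24.6);Rm=np.array([[np.cos(ps),-np.sin(ps)],[np.sin(ps),np.cos(ps)]])
for s in (-.039,0,.039): print(og+Rm@[.129,s],proj(o,c,[*(og+Rm@[.129,s]),.209]))
E
```

```text
[-3.75987227e-01  4.32532263e-01  1.10421959e+00 -1.17852479e-05
  1.60628555e+00  5.35476450e-02] [ 0.59575962 -0.19584111  0.31005518] [-3.14015060e+00  8.90878097e-05  1.14126111e+00] [-0.01555062  0.68249263 -0.63118629] 16.8833
[ 0.62425651 -0.19496043] (np.float64(305.1393114079122), np.float64(193.19766469391257))
[ 0.64049146 -0.15950022] (np.float64(306.19062341019196), np.float64(148.5854800386849))
[ 0.65672641 -0.12404001] (np.float64(307.3048040436712), np.float64(100.49229821866906))
```

View pics/w16.png

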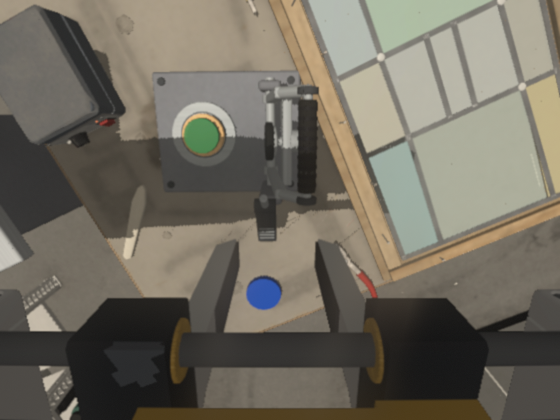

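Emit:
jog_arm(
  moves=[
    [[20,17,0],[0,0,0],45],
    [[40,34,0],[0,0,0],45],
    [[45,38,-20],[0,0,0],45],
    [[45,38,-50],[0,0,0],45],
    [[45,38,-60],[0,0,0],45],
  ],
)

```text
time_s: 17.35
ee_pos: [0.6401, -0.157, 0.2465]
eef_rot: [-3.136, 0.001, 1.141]
force: [-0.5, 0.7, -0.3]
grip_width: 0.045
```

Emit:
jog_arm(
  moves=[
    [[0,0,0],[0,0,0],45],
    [[0,0,0],[0,0,0],45],
    [[0,0,0],[0,0,0],45],
  ],
)

```text
time_s: 17.6
ee_pos: [0.6411, -0.1582, 0.2532]
eef_rot: [3.139, -0.0, 1.139]
force: [0.4, 0.6, 0.5]
grip_width: 0.0449
```

```bash
python3 - <<'E'
from h import *
o,c=snap('wrist','w17.png');print(o['ee_pos'],o['eef_rot'],o['force'],o['time_s'])
og=np.array([.5232,-.1058]);ps=np.radians(-24.6);Rm=np.array([[np.cos(ps),-np.sin(ps)],[np.sin(ps),np.cos(ps)]])
for s in (-.039,0,.039): print(proj(o,c,[*(og+Rm@[.129,s]),.209]))
print(Rm.T@(o['ee_pos'][:2]-og))
E
```

```text
[ 0.64111268 -0.15824238  0.25317776] [ 3.13909975e+00 -3.78258723e-04  1.13934826e+00] [0.35973113 0.6123281  0.53144781] 17.6
(np.float64(275.8996335133869), np.float64(278.74991593045655))
(np.float64(275.7160698088861), np.float64(230.52229439991848))
(np.float64(275.51570596975296), np.float64(177.66791913852273))
[0.12904122 0.00140228]
```

View pics/w17.png

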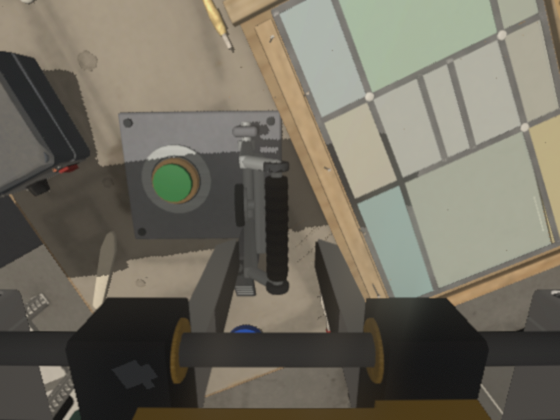

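Emit:
jog_arm(
  moves=[
    [[0,0,-20],[0,0,0],45],
    [[0,0,-40],[0,0,0],45],
    [[0,0,-60],[0,0,0],45],
    [[0,0,-60],[0,0,0],45],
    [[0,0,-60],[0,0,0],45],
  ],
)

```text
time_s: 18.07
ee_pos: [0.6408, -0.158, 0.192]
eef_rot: [3.142, 0.0, 1.139]
force: [-0.2, -1.1, 1.2]
grip_width: 0.0452
```

Emit:
jog_arm(
  moves=[
    [[0,0,0],[0,0,0],45],
    [[0,0,0],[0,0,0],30],
    [[0,0,0],[0,0,0],20],
    [[0,0,0],[0,0,0],10],
    [[0,0,0],[0,0,0],10],
  ],
  squeeze=30,
)

```text
time_s: 18.48
ee_pos: [0.6409, -0.1578, 0.1917]
eef_rot: [3.141, -0.0, 1.14]
force: [-0.1, -0.4, 0.1]
grip_width: 0.0215
```

Emit:
jog_arm(
  moves=[
    [[0,0,0],[0,0,0],10],
    [[0,0,0],[0,0,0],10],
    [[0,0,0],[0,0,0],10],
  ],
)

```text
time_s: 18.73
ee_pos: [0.641, -0.1579, 0.1915]
eef_rot: [3.141, -0.0, 1.14]
force: [1.2, -0.4, 2.4]
grip_width: 0.0152
```

```bash
python3 - <<'E'
from h import *
o,c=snap('wrist','w18.png');print(o['ee_pos'],o['eef_rot'],o['force'],o['moment'],o['grip_width'],o['time_s'])
og=np.array([.5232,-.1058]);ps=np.radians(-24.6);Rm=np.array([[np.cos(ps),-np.sin(ps)],[np.sin(ps),np.cos(ps)]])
p=Rm.T@(o['ee_pos'][:2]-og);print(p)
# arc from the measured grasp: hinge at press (95,0,46)
gx,gz=p[0]-.095,o['ee_pos'][2]+.019-.046;r=np.hypot(gx,gz);a0=np.arctan2(gz,gx);print('r',r,np.degrees(a0))
r=.1664;a0=np.arctan2(.163,.034)
for k in range(0,26):
    a=a0+1.658*k/24
    d=np.array([r*(np.cos(a)-np.cos(a0)),0]);w=Rm@d;print(k,np.round(1000*np.array([w[0],w[1],r*(np.sin(a)-np.sin(a0))]),1))
E
```

```text
[ 0.6409978  -0.15788293  0.19145427] [ 3.14081878e+00 -9.52267940e-05  1.13958579e+00] [ 1.24482491 -0.41762321  2.35428401] [-0.19978457 -0.13376107  0.06820985] 0.01524737504980552 18.7333
[0.12878713 0.00168128]
r 0.16788918340045839 78.39013181242201
0 [0. 0. 0.]
1 [-10.3   4.7   2. ]
2 [-20.7   9.5   3.1]
3 [-31.1  14.3   3.5]
4 [-41.6  19.    3.1]
5 [-52.   23.8   1.9]
6 [-62.3  28.5  -0.1]
7 [-72.4  33.2  -2.9]
8 [-82.4  37.7  -6.4]
9 [-92.   42.1 -10.7]
10 [-101.5   46.5  -15.7]
11 [-110.5   50.6  -21.4]
12 [-119.2   54.6  -27.8]
13 [-127.5   58.4  -34.8]
14 [-135.3   61.9  -42.5]
15 [-142.6   65.3  -50.7]
16 [-149.4   68.4  -59.4]
17 [-155.6   71.2  -68.7]
18 [-161.2   73.8  -78.4]
19 [-166.2   76.1  -88.4]
20 [-170.6   78.1  -98.9]
21 [-174.2   79.8 -109.7]
22 [-177.2   81.1 -120.7]
23 [-179.5   82.2 -131.9]
24 [-181.1   82.9 -143.2]
25 [-182.    83.3 -154.7]
```

View pics/w18.png

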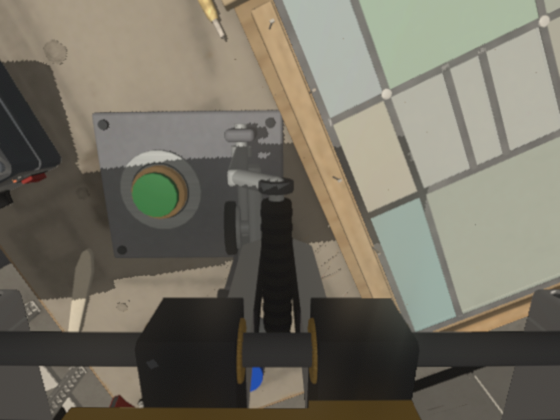

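Emit:
jog_arm(
  moves=[
    [[-10.5,4.7,2],[0,0,0],10],
    [[-20.5,9.5,3],[0,0,0],10],
    [[-31,14.3,3.5],[0,0,0],10],
    [[-41.5,19,3],[0,0,0],10],
    [[-41.5,19,3],[0,0,0],10],
  ],
)

```text
time_s: 19.2
ee_pos: [0.5983, -0.1386, 0.1945]
eef_rot: [3.141, 0.001, 1.14]
force: [0.3, -2.7, -0.5]
grip_width: 0.0145
```

Emit:
jog_arm(
  moves=[
    [[-10.5,4.8,-1.2],[0,0,0],10],
    [[-20.7,9.5,-3.2],[0,0,0],10],
    [[-30.8,14.2,-6],[0,0,0],10],
    [[-40.8,18.7,-9.5],[0,0,0],10],
    [[-50.4,23.1,-13.8],[0,0,0],10],
  ],
)

```text
time_s: 19.62
ee_pos: [0.5488, -0.1164, 0.1809]
eef_rot: [3.141, 0.001, 1.139]
force: [-2.3, -6.8, 3.6]
grip_width: 0.0155
```

```bash
python3 - <<'E'
from h import *
o,c=snap('wrist','w19.png');print(o['ee_pos'],o['eef_rot'],o['force'],o['grip_width'])
E
```

```text
[ 0.54884472 -0.11637648  0.1808734 ] [3.14057554e+00 9.45962583e-04 1.13924127e+00] [-2.25940733 -6.7541737   3.59054277] 0.015457104868543344
```

View pics/w19.png

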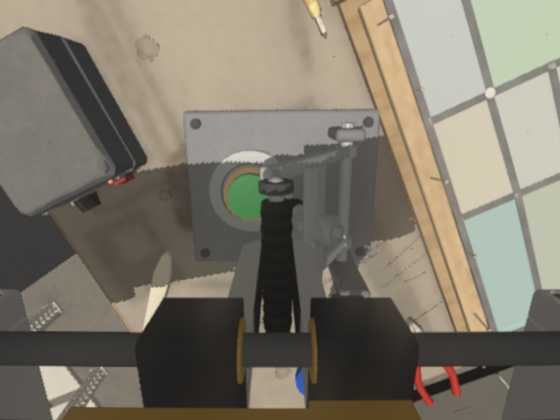

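Emit:
jog_arm(
  moves=[
    [[-9.8,3.7,-5],[0,0,0],10],
    [[-19.1,7.1,-10.7],[0,0,0],10],
    [[-27.8,11.1,-17.1],[0,0,0],10],
    [[-36.1,14.9,-24.1],[0,0,0],10],
    [[-43.9,18.4,-31.8],[0,0,0],10],
  ],
)

```text
time_s: 20.08
ee_pos: [0.5051, -0.097, 0.1489]
eef_rot: [3.141, -0.001, 1.14]
force: [-2.5, 2.0, 5.1]
grip_width: 0.0151
```

Emit:
jog_arm(
  moves=[
    [[-7.3,3.2,-8.2],[0,0,0],10],
    [[-14.1,6.3,-16.9],[0,0,0],10],
    [[-20.3,9,-26.2],[0,0,0],10],
    [[-25.9,11.5,-35.9],[0,0,0],10],
    [[-30.9,13.7,-45.9],[0,0,0],10],
  ],
)

```text
time_s: 20.5
ee_pos: [0.4738, -0.0831, 0.1025]
eef_rot: [-3.14, -0.001, 1.14]
force: [-0.3, 3.4, 2.7]
grip_width: 0.0151
```

```bash
python3 - <<'E'
from h import *
o,c=snap('wrist','w20.png');print(o['ee_pos'],o['eef_rot'],o['force'],o['grip_width'])
E
```

```text
[ 0.47383446 -0.08305791  0.10245503] [-3.14020430e+00 -5.55253669e-04  1.13964561e+00] [-0.31582542  3.44653481  2.65909074] 0.015116840265017181
```

View pics/w20.png

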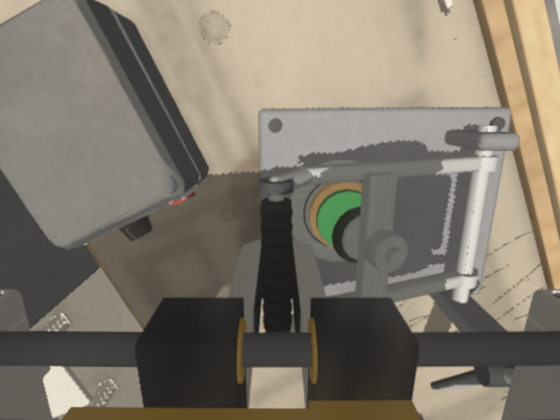

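Emit:
jog_arm(
  moves=[
    [[-4.4,1.8,-10.5],[0,0,0],10],
    [[-8,3.4,-21.3],[0,0,0],10],
    [[-11,4.6,-32.3],[0,0,0],10],
    [[-13.3,5.6,-43.5],[0,0,0],10],
    [[-14.5,6,-52],[0,0,0],10],
  ],
)

```text
time_s: 20.97
ee_pos: [0.4593, -0.0767, 0.0501]
eef_rot: [-3.139, -0.001, 1.14]
force: [-5.0, 9.7, 7.9]
grip_width: 0.0149
```

Emit:
jog_arm(
  moves=[
    [[-0.2,0,-1],[0,0,0],10],
    [[-0.3,0,-2.5],[0,0,0],10],
    [[-0.3,0,-2.5],[0,0,0],10],
  ],
)

```text
time_s: 21.22
ee_pos: [0.4592, -0.0767, 0.0482]
eef_rot: [-3.139, -0.001, 1.14]
force: [-7.7, 11.1, 10.6]
grip_width: 0.015
```

Emit:
jog_arm(
  moves=[
    [[-1,1.5,-1],[0,0,0],10],
    [[-1,1.5,-2],[0,0,0],10],
    [[-1,1.5,-2],[0,0,0],10],
  ],
)

```text
time_s: 21.47
ee_pos: [0.4591, -0.0763, 0.0472]
eef_rot: [3.141, -0.0, 1.14]
force: [-6.3, 0.8, 15.1]
grip_width: 0.0152
```

```bash
python3 - <<'E'
from h import *
o,c=snap('wrist','w21.png');print(o['ee_pos'],o['eef_rot'],o['force'],o['grip_width'])
o,c=snap('top','t6.png');im=c['frame'][:,:,::-1]
cv2.imwrite('pics/t6z.png',cv2.resize(im[135:240,220:380],None,fx=5,fy=5,interpolation=cv2.INTER_CUBIC))
E
```

```text
[ 0.45914731 -0.07633212  0.04717821] [ 3.14103608e+00 -9.69806175e-05  1.13965962e+00] [-6.3470748   0.84014339 15.1357086 ] 0.015153998582126073
```

View pics/w21.png

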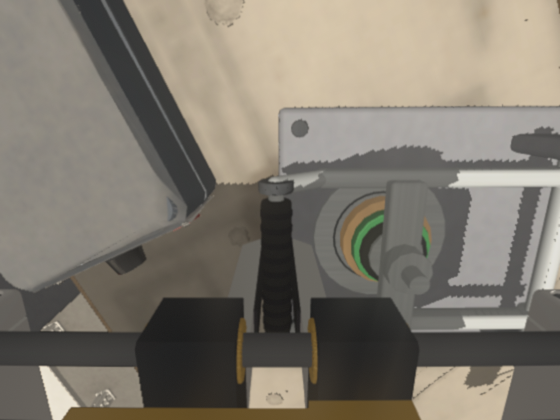

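View pics/t6z.png

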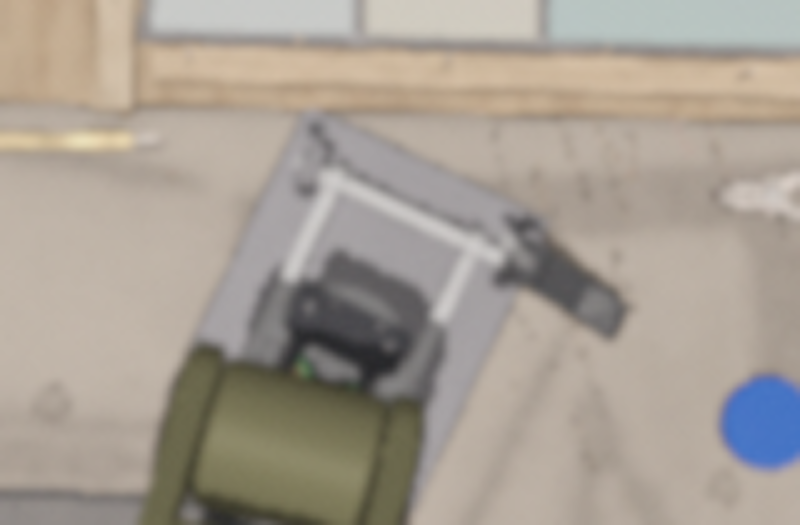

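Emit:
jog_arm(
  moves=[
    [[-0.8,0.4,-1],[0,0,0],10],
    [[-0.8,0.4,-2.5],[0,0,0],10],
    [[-0.8,0.4,-2.5],[0,0,0],10],
    [[-0.8,0.4,-2.5],[0,0,0],10],
  ],
)

```text
time_s: 21.9
ee_pos: [0.459, -0.0763, 0.0456]
eef_rot: [3.139, -0.0, 1.14]
force: [-6.7, -0.0, 23.4]
grip_width: 0.0149
```

```bash
python3 - <<'E'
from h import *
o,c=snap('wrist','w22.png');print(o['ee_pos'],o['eef_rot'],o['force'],o['time_s'])
ims=[cv2.imread(f'pics/w{k}.png',0) for k in(19,20,21,22)]
t=ims[2][170:230,255:300]
for i in ims:
    r=cv2.matchTemplate(i[150:250,240:320],t,cv2.TM_CCOEFF_NORMED);_,m,_,l=cv2.minMaxLoc(r);print(m,l)
og=np.array([.5232,-.1058]);ps=np.radians(-24.6);Rm=np.array([[np.cos(ps),-np.sin(ps)],[np.sin(ps),np.cos(ps)]])
for z in(.060,.066,.072,.078):
  print(z,[np.round(proj(o,c,[*(og+Rm@[x,y]),z]),1) for x,y in[(-.070,.041)]])
im=np.hstack([cv2.imread(f'pics/w{k}.png')[150:310,225:460] for k in(21,22)])
cv2.imwrite('pics/c22.png',cv2.resize(im,None,fx=1.7,fy=1.7,interpolation=cv2.INTER_CUBIC))
E
```

```text
[ 0.45904568 -0.07625174  0.04558147] [ 3.13917195e+00 -3.17108325e-04  1.13953457e+00] [-6.7050563  -0.03890314 23.41199974] 21.9
0.7771371603012085 (16, 20)
0.881807804107666 (15, 19)
1.0 (15, 20)
0.9916660189628601 (15, 20)
0.06 [array([276.7, 193. ])]
0.066 [array([276.7, 195.8])]
0.072 [array([276.8, 198.8])]
0.078 [array([276.8, 202. ])]
```

View pics/c22.png

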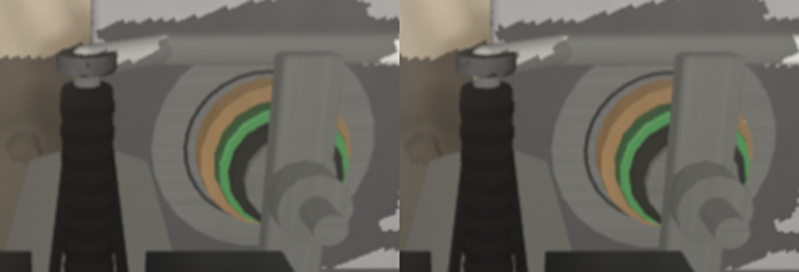

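Emit:
jog_arm(
  moves=[
    [[0,0,0],[0,0,0],10],
    [[0,0,0],[0,0,0],10],
    [[0,0,0],[0,0,0],10],
    [[0,0,0],[0,0,0],10],
    [[0,0,0],[0,0,0],10],
  ],
)

```text
time_s: 22.37
ee_pos: [0.4591, -0.0763, 0.0456]
eef_rot: [3.139, -0.0, 1.14]
force: [-7.2, 0.2, 23.8]
grip_width: 0.0155
```

```bash
python3 - <<'E'
from h import *
o,c=snap('top','t7.png');print(o['ee_pos'],o['force'],o['grip_width'],o['time_s'])
E
```

```text
[ 0.45906329 -0.07626403  0.04562546] [-7.24847678  0.17325894 23.83097867] 0.015488515358920138 22.3667
```

View pics/t7.png

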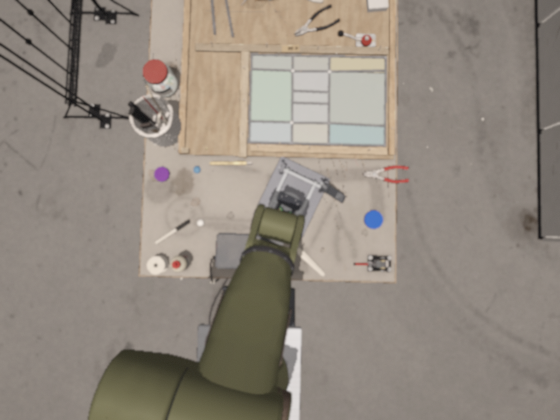

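All bystanders are where they started (purple (162,174), nuggets (197,170) and (200,223), marker, cutter, pliers, fid and blue disc). The hold is steady, so I'm handing in.

```bash
python3 -c "
from h import *
print(ctrl.hand_in())"
```

```text
the job is handed in; nothing more can be done
None
```

I did the whole sequence in the order asked and handed it in at about 22.4 s, with the gripper still holding the handle down. No verdict came back.

- **Discs:** I laid the wooden disc on the plate and the green glass roundel on top, and let go of each. Before the lever came down, the clearest views put both within about 1–2 mm of the plate centre. A few fits partly hidden by a finger gave up to about 4 mm, and I discounted those. The last wrist picture shows the pad on the glass, with the glass and wood rims still looking concentric.
- **Catch:** I pushed the paddle down until the force reached about 30 N. The fingers stopped 74 mm above the bench, not the expected 70 mm. The paddle's picture position matches the full 65° of travel.
- **Lever:** I took the handle with a 30 N grip and swung it down its arc. The fingers ended level with the expected stop height to within about 1–2 mm. The upward force rose to a steady 24 N, well above the 7 N needed. I judged the stop from that height and the sharp rise in force, because I had no direct reading of the lever angle.
- **Other things on the bench:** In the last top view all of those in sight lie where they began. The fid is partly hidden by the arm.

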